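# Fetch the spare label roll from behind the bench supplies and load the unwinder

### The arm

A 7-joint arm with a two-finger parallel gripper is mounted at the origin on the work surface. World frame = base frame: x ahead of the robot, y to its left, z up, the work surface at z = 0. Lengths are in m, angles in rad, forces in N, time in s.
With the tool pointing down it reaches from about 0.425 to 0.875 m from the base axis. Payload 4.7 kg.
Tool frame: the origin (TCP) lies at the very end of the fingers, on their centre line; the grasp point (between the pads) lies 19 mm behind it; z points along the fingers, y is the line along which they close (so a half turn about z gives the same grasp; the last joint's range is limited). The gripper opens to 87 mm and grips with 3 to 60 N. Pads are 19 mm wide; open, the fingers measure 117 mm over their backs; the gripper's body (75 mm by 190 mm) begins 51 mm behind the grasp point.
Start: joints at [-1.191, 0.321, -0.07, 1.45, 0.023, 1.371, -0.057], TCP at [0.233, 0.607, 0.19] pointing down, gripper open.
Joint ranges: [-2.86, 2.86], [-0.3, 2.09], [-1.38, 1.24], [0.06, 2.45], [-1.56, 4.7], [0.09, 2.05], [-2.69, 2.69]. Speed limits (rad/s): [2.57, 2.57, 3.14, 3.14, 3.14, 3.14, 3.14].

### API

Orientations are given as a rotation vector (axis times angle).
In Python, from bench import ctrl, get_image, job gives the robot as it stands.
- The arm moves only by the shell command python3 -m crank 'ROWS' [FORCE]. ROWS is JSON, a list that holds one entry, the list of rows, each a list of 5 numbers: the shift along the tool's x, y, z in mm, then the turn about the tool's z in rad, then the closure, from -1 (fully open) to 1 (shut), so that 0 is half open. A call has 1 to 10 rows; each row shifts and turns the commanded pose from where the row before left it, along the tool's axes as they then stand; what a row does not reach is not made up. A row lasts 1/12 s, in which the tool goes at most 41.7 mm and 7.16 degrees, less where a joint would pass 70% of its speed; a pose out of reach is approached as far as the arm can. A call with a gripper value outside its range is refused whole. The fingers move at their own pace and stop on an object; FORCE is the grip in N (left out, the last holds). Time passes only in rows, so rows that do not move let the fingers close. It gives the time, the measured TCP pose, the force, the opening and the grip force at its end, in the units of the state.
- ctrl.get_state(): the state, without advancing time (a new reading comes with each control period).
- get_image(name): name is "scene" or "top" or "wrist"; returns a dict with "pixels" (420x560x3 uint8, red, green, blue), "fx", "fy", "cx", "cy" (pixels), "T" (4x4, takes a point from camera to world coordinates); the wrist camera has in their place "T_tool_cam" (4x4, takes a point from camera to tool coordinates, whose origin is the TCP and whose axes are the flange's). Camera axes: x right, y down, z forward; pixel columns grow to the right and rows downward; lengths in m; the calibration is good to about 2 mm. A picture is of the moment at which its call begins: read the wrist's pose just before it. There is no depth.
- job.close_job(): hands the job in; it is judged then, once.
The state is a dict: "time": time; "joint_positions": joint angles; "qd": joint speeds; "joint_torque": joint torques, N m; "position": TCP position; "tool_rot": TCP orientation; "ft_force": force on the tool from outside, world axes, zero at the start; "torque": the same for the moment, N m; "grip_width": opening from 0.0 (shut) to 1.0 (fully open); "grip_force": force on a finger pad.
Only numpy, scipy, OpenCV 4.12 (cv2) and the standard library are available. Lean on these libraries where they do the work, as an engineer would, in place of code of your own. Each camera call takes 0.05 s, during which the arm holds its last target. There are 200 camera calls.

### The job

The label unwinder is empty and the spare label roll sits at the back of the blue supplies tote, hemmed in by a bottle, a spray can and a carton. First clear those three out of the way onto the black rubber mat, standing upright, then lift out the label roll and slip it over the unwinder's spindle so that it lies flat on the platter. Once the roll is loaded, stand the bottle, the spray can and the carton back in the tote, each in the very place where it stood before, upright and without disturbing the scale, the tape roll or the scoop.

Things in the scene. Friction and masses are not known exactly. Their poses are not given: they have to be found in the camera images.
- bottle: Amber glass bottle with a black screw cap, 142 mm tall: round body 54 mm across up to 86 mm, shoulder narrowing to a 26 mm neck at 103 mm, cap 36 mm across from 108 to 142 mm (grip it there). About 0.26 kg. Origin: centre of its underside; z up. Starts upright in the tote, in front of, left of or right of the roll; it must be put back there.
- spray_can: Spray can, 150 mm tall: grey and bare-metal round body 52 mm across up to 108 mm, white cap 46 mm across from 108 to 150 mm (grip it there). About 0.24 kg. Origin: centre of its underside; z up. Starts upright in the tote at another of the three places around the roll; it must be put back there.
- carton: Tall closed brown cardboard carton, 50 mm (its x) by 44 mm (its y), 138 mm tall, stiff, about 0.16 kg, with a strip of paper tape across the top along x. Origin: centre of its underside; z up. Starts upright in the tote at the third place around the roll, its sides within about 0.1 rad of parallel to the tote's; it must be put back there.
- label_roll: Roll of white labels lying flat, a plain ring: 62 mm outside, 40 mm core hole, 45 mm high, about 0.09 kg. Origin: centre of its underside; z (the roll's axis) up. Starts on the floor at the back (+x side) of the tote, with only 3 to 20 mm between it and the three taller things around it.
- tote: Low blue open tote, fixed: 180 mm (its x) by 220 mm (its y) outside, with an outward rim to 196 by 236 mm, 60 mm high, walls and floor 4 mm thick. Origin: centre of its underside on the bench; its -x side faces the robot, within about 0.25 rad. In its frame the roll is near (44, 0) mm and the three things stand near (-23, 0), (18, 65) and (18, -65) mm, each a few mm off.
- mat: Flat black rubber bench mat, fixed, 270 mm (its x) by 140 mm (its y), 4 mm thick: the place to set the cleared things meanwhile. Origin: centre of its underside on the bench.
- unwinder: Label unwinder, fixed: grey base 160 mm (its x) by 150 mm (its y), 18 mm high; on it a freely turning platter 100 mm across, upper face 27 mm above the bench, with an upright steel spindle 25 mm across, tapered at the tip, top at 62 mm. A guide post (68 mm high) stands at (66, 60) mm, a switch box (39 mm high) at (62, -54) mm. Origin: on the spindle's axis at bench level.
- scale: White bench scale with a steel plate, 170 (its x) by 160 mm, 56 mm high, loose, beyond the work: not to be disturbed. Origin: centre of its underside.
- tape_roll: Roll of yellow packing tape lying flat, 104 mm across, 48 mm high, loose, beyond the work: not to be disturbed. Origin: centre of its underside.
- scoop: Steel hand scoop, 190 mm long, about 35 mm high, loose, beyond the work: not to be disturbed. Origin: on its underside, near the joint of handle and pan; its x runs from handle to pan.

How it is judged:
On the way, in this order (a step that is already met when the one before it is completed fails the run):
1. The bottle, the spray can and the carton all stand upright and released on the mat, while the label roll is still in the tote (linear speed of each of bottle, spray_can, carton below 0.03 m/s and angle between each of bottle, spray_can, carton's own z axis and vertical below 0.12 rad and x of bottle in the frame of mat between -0.135 and 0.135 m and y of bottle in the frame of mat between -0.07 and 0.07 m and z of each of bottle, spray_can, carton in the frame of mat below 0.008 m and contact force between the fingers and bottle below 0.2 N and x of spray_can in the frame of mat between -0.135 and 0.135 m and y of spray_can in the frame of mat between -0.07 and 0.07 m and contact force between the fingers and spray_can below 0.2 N and x of carton in the frame of mat between -0.135 and 0.135 m and y of carton in the frame of mat between -0.07 and 0.07 m and contact force between the fingers and carton below 0.2 N and x of label_roll in the frame of tote between -0.09 and 0.09 m and y of label_roll in the frame of tote between -0.11 and 0.11 m and z of label_roll in the frame of tote below 0.02 m), for 0.2 s.
2. The label roll lies flat on the unwinder's platter over its spindle, released, while the three cleared things still stand on the mat (linear speed of each of bottle, spray_can, carton, label_roll below 0.03 m/s and angle between each of bottle, spray_can, carton, label_roll's own z axis and vertical below 0.12 rad and x of bottle in the frame of mat between -0.135 and 0.135 m and y of bottle in the frame of mat between -0.07 and 0.07 m and z of each of bottle, spray_can, carton in the frame of mat below 0.008 m and contact force between the fingers and bottle below 0.2 N and x of spray_can in the frame of mat between -0.135 and 0.135 m and y of spray_can in the frame of mat between -0.07 and 0.07 m and contact force between the fingers and spray_can below 0.2 N and x of carton in the frame of mat between -0.135 and 0.135 m and y of carton in the frame of mat between -0.07 and 0.07 m and contact force between the fingers and carton below 0.2 N and horizontal distance between label_roll and unwinder below 0.01 m and z of label_roll in the frame of unwinder below 0.031 m and contact force between the fingers and label_roll below 0.2 N), for 0.2 s.
At the end, for the whole second after the job is handed in: The label roll lies flat on the platter over the spindle (within 10 mm of the axis, underside within 4 mm of the platter), and the bottle, the spray can and the carton each stand upright in the tote within 15 mm of where they stood at the start, all at rest and released (linear speed of each of label_roll, bottle, spray_can, carton below 0.03 m/s and angle between each of label_roll, bottle, spray_can, carton's own z axis and vertical below 0.12 rad and horizontal distance between label_roll and unwinder below 0.01 m and z of label_roll in the frame of unwinder below 0.031 m and contact force between the fingers and label_roll below 0.2 N and distance of each of bottle, spray_can, carton from where it was at the start of the episode below 0.015 m); the robot touches nothing.
It fails at once if A cleared thing is knocked over (angle between any of bottle, spray_can, carton's own z axis and vertical above 0.8 rad).
It fails at once if The scale, the tape roll or the scoop is shifted by more than 20 mm (distance of any of scale, tape_roll, scoop from where it was at the start of the episode above 0.02 m).
It also fails if it takes over 144 s, if anything falls off the work surface, if the arm or the gripper's body presses on something with over 40 N, if the wrist force passes 120 N, or if a joint passes its speed limit or range.

## Working session

There is one attempt and no reset: what is moved stays moved. The work goes in short steps, Python scripts to look and compute and a shell command to move; the robot and the scene stay as the last step left them, time stands still between calls to the robot, and variables do not carry over. Pictures are saved under pics/ and viewed, at most 14 in all, crops included, and the job is handed in when it is done.

```bash
ls; mkdir -p pics
python3 - <<'E'
from bench import ctrl,get_image
import cv2,numpy as np
s=ctrl.get_state();print(s)
for n in("scene","top","wrist"):
    d=get_image(n);cv2.imwrite(f"pics/{n}0.png",d["pixels"][:,:,::-1])
    print(n,d["fx"],d["fy"],d["cx"],d["cy"],np.round(d.get("T",d.get("T_tool_cam")),4).tolist())
E
```

```text
pics
{'time': 0.0, 'joint_positions': array([-1.19091595,  0.32184649, -0.07007029,  1.45168042,  0.0226176 ,
        1.37078812, -0.05692945]), 'qd': array([-3.69870206e-04,  4.88587486e-04,  2.62636165e-05, -1.00314247e-05,
       -9.51829876e-04, -5.23639428e-04,  3.98810424e-04]), 'joint_torque': array([ 1.41446471e-04, -4.91282523e+01, -4.03810563e-01, -3.12535608e+01,
       -6.40455913e-02,  4.35870280e-02,  1.48503505e-04]), 'position': array([0.23233482, 0.60639822, 0.18894349]), 'tool_rot': array([-5.71339793e-01, -3.08896400e+00,  3.01802991e-03]), 'ft_force': array([0.25531619, 0.14802888, 0.46769141]), 'torque': array([-0.02058668, -0.00711479, -0.01063317]), 'grip_force': 0.0, 'grip_width': 1.0010019992457015}
scene 417.1388981696517 417.1388981696517 264.4841274127709 207.50283282506192 [[0.4133, 0.5885, -0.6948, 1.3053], [0.9105, -0.2784, 0.3059, -0.2897], [-0.0134, -0.759, -0.6509, 0.6465], [0.0, 0.0, 0.0, 1.0]]
top 433.12216618133607 433.12216618133607 281.11490494595296 213.94292204134342 [[-0.1052, -0.9663, 0.2348, 0.444], [-0.9944, 0.1031, -0.0213, 0.0019], [-0.0036, -0.2358, -0.9718, 0.9026], [0.0, 0.0, 0.0, 1.0]]
wrist 378.373130099537 378.373130099537 285.75284336327445 212.09921516004533 [[0.0009, -0.9576, -0.288, 0.0779], [1.0, 0.0008, 0.0002, -0.0001], [0.0, -0.288, 0.9576, -0.194], [0.0, 0.0, 0.0, 1.0]]
```

View pics/top0.png

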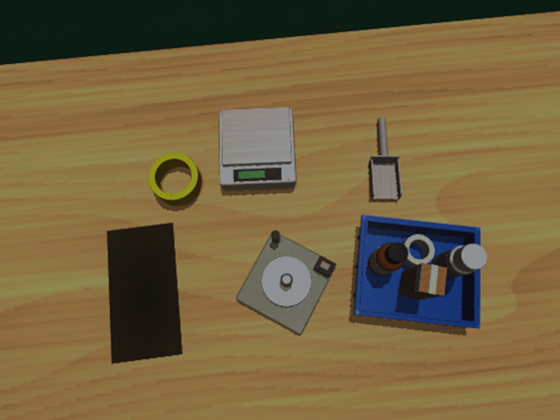

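View pics/scene0.png

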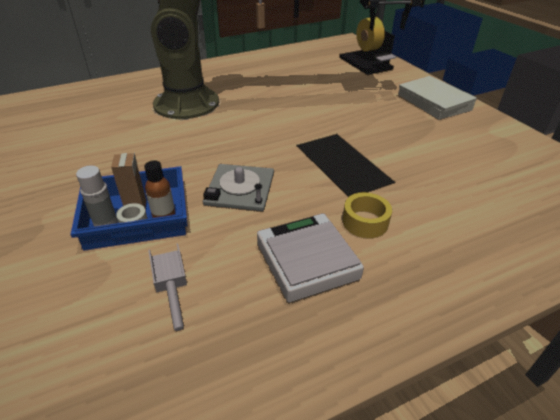

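Top view: tote around pixels (360-480, 215-328), with the bottle's cap at (397,253), the can's at (473,257) and the carton's top at (432,280); the roll is at (419,249). The unwinder spindle is at (286,281) and the mat at (145,292). I'll zoom in on the tote and unwinder.

```bash
cat > h.py <<'E'
import cv2,numpy as np
from bench import ctrl,get_image
from scipy.spatial.transform import Rotation as R
def T(d):
    if "T" in d: return d["T"]
    s=d["s"]; M=np.eye(4);M[:3,:3]=R.from_rotvec(s["tool_rot"]).as_matrix();M[:3,3]=s["position"];return M@d["T_tool_cam"]
def shot(n):
    s=ctrl.get_state();d=get_image(n);d["s"]=s;return d
def pt(d,uv,z):
    M=T(d);r=M[:3,:3]@np.array([(uv[0]-d["cx"])/d["fx"],(uv[1]-d["cy"])/d["fy"],1]);o=M[:3,3]
    return (o+r*(z-o[2])/r[2])[:2]
def pix(d,p):
    M=np.linalg.inv(T(d));q=M[:3,:3]@np.asarray(p,float)+M[:3,3];return np.array([d["fx"]*q[0]/q[2]+d["cx"],d["fy"]*q[1]/q[2]+d["cy"]])
def save(d,name,box=None,k=1):
    im=d["pixels"][:,:,::-1]
    if box: im=im[box[1]:box[3],box[0]:box[2]]
    cv2.imwrite("pics/"+name,cv2.resize(im,None,fx=k,fy=k,interpolation=cv2.INTER_CUBIC))
E
python3 - <<'E'
from h import *
d=shot("top");save(d,"t1.png",(230,200,490,340),3)
s=shot("scene");save(s,"s1.png",(60,140,285,260),3.5)
b=d["pixels"].astype(int)
m=((b[:,:,2]>b[:,:,0]+40)).astype(np.uint8);m=cv2.morphologyEx(m,cv2.MORPH_CLOSE,np.ones((25,25)))
c=max(cv2.findContours(m,0,2)[0],key=cv2.contourArea);r=cv2.minAreaRect(c);print(r,[pt(d,p,.06).round(4) for p in cv2.boxPoints(r)])
q=cv2.approxPolyDP(cv2.convexHull(c),6,True)[:,0];print([(p,pt(d,p,.06).round(4)) for p in q])
m=(b.sum(2)<75).astype(np.uint8);m[:180]=0;m[:,230:]=0
c=max(cv2.findContours(m,0,2)[0],key=cv2.contourArea);r=cv2.minAreaRect(c);print("mat",[pt(d,p,.004).round(4) for p in cv2.boxPoints(r)],pt(d,r[0],.004))
E
```

```text
((420.2326965332031, 271.32855224609375), (128.72752380371094, 100.2476806640625), 6.115502834320068) [array([ 0.439 , -0.1275]), array([ 0.6291, -0.1765]), array([ 0.5745, -0.4244]), array([ 0.3889, -0.3629])]
[(array([362, 215], dtype=int32), array([ 0.6283, -0.1772])), (array([479, 228], dtype=int32), array([ 0.5774, -0.4038])), (array([479, 327], dtype=int32), array([ 0.3907, -0.3635])), (array([356, 314], dtype=int32), array([ 0.4386, -0.1372]))]
mat [array([0.6701, 0.3614]), array([0.6647, 0.2144]), array([0.3918, 0.209 ]), array([0.3973, 0.3458])] [0.52608654 0.28251507]
```

View pics/t1.png

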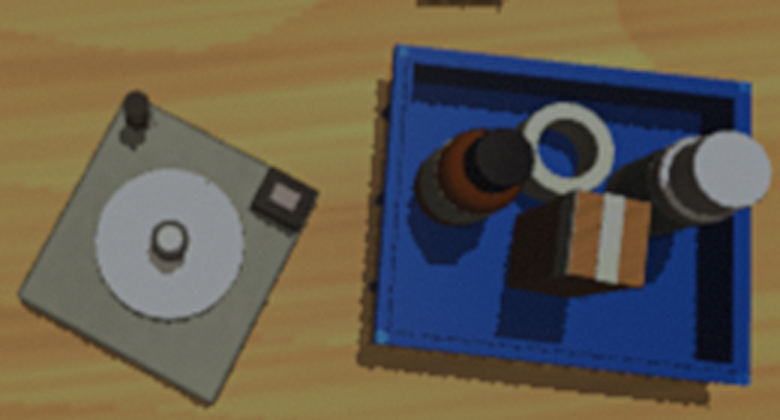

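View pics/s1.png

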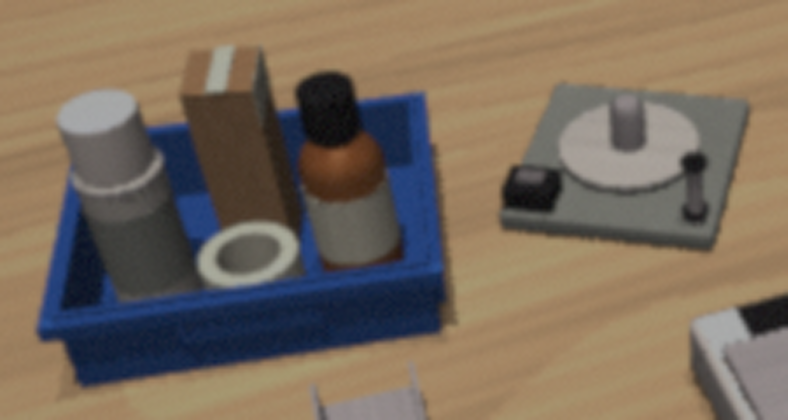

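Run:
```python
from h import *
t=shot("top");s=shot("scene")
A={"bottle":((503,159),(327,88),.146),"can":((733,170),(100,111),.154),"carton":((611,239),(225,71),.142),"roll":((568,148),(249,253),.049),"spindle":((170,237),(627,97),.062),"platter":((169,244),(629,144),.027)}
for k,(a,b,z) in A.items():
    ua=np.array(a)/3+(230-.33,200-.33);ub=np.array(b)/3.5+(60-.36,140-.36)
    print(k,pt(t,ua,z).round(4),pt(s,ub,z).round(4))
c=[pt(t,np.array(q)/3+(229.67,199.67),.142) for q in[(577,191),(651,200),(644,287),(571,278)]]
for i in range(4): v=c[(i+1)%4]-c[i];print(np.linalg.norm(v).round(4),np.degrees(np.arctan2(v[1],v[0])).round(1))
tc=np.array([[.6283,-.1772],[.5774,-.4038],[.3907,-.3635],[.4386,-.1372]]);print(tc.mean(0))
for i in range(4): v=tc[(i+1)%4]-tc[i];print(np.linalg.norm(v).round(4),np.degrees(np.arctan2(v[1],v[0])).round(1))
```

```text
bottle [ 0.5355 -0.2105] [ 0.5448 -0.2096]
can [ 0.5141 -0.3393] [ 0.523  -0.3363]
carton [ 0.4832 -0.266 ] [ 0.4931 -0.2619]
roll [ 0.5499 -0.2817] [ 0.5559 -0.2796]
spindle [ 0.5184 -0.0131] [ 0.5183 -0.0096]
platter [ 0.5169 -0.0125] [ 0.5252 -0.0128]
0.0431 -103.1
0.0508 164.3
0.0419 76.9
0.0507 -14.3
[ 0.50875  -0.270425]
0.2322 -102.7
0.191 167.8
0.2313 78.0
0.1939 -11.9
```

```bash
cat >> h.py <<'E'
def rel(goal,yaw_y=None,s=None):
    """tool-frame delta in mm to world goal; turn (rad) about tool z so tool y lies along yaw_y deg"""
    s=s or ctrl.get_state();M=R.from_rotvec(s["tool_rot"]).as_matrix()
    d=M.T@(np.asarray(goal)-s["position"])*1000
    a=None
    if yaw_y is not None:
        y=M.T@np.array([np.cos(np.radians(yaw_y)),np.sin(np.radians(yaw_y)),0]);a=np.arctan2(-y[0],y[1]);a=(a+np.pi/2)%np.pi-np.pi/2
    return d.round(1),a
E
python3 - <<'E'
from h import *
s=ctrl.get_state();print(R.from_rotvec(s["tool_rot"]).as_matrix().round(3))
print(rel((.53,.30,.27),-12.3),rel((.50,-.27,.27),-12.3))
E
```

```text
[[-0.934  0.358 -0.   ]
 [ 0.358  0.934 -0.   ]
 [-0.    -0.    -1.   ]]
(array([-387.6, -180.2,  -80.1]), np.float64(1.419676321308609)) (array([-563.4, -723.2,  -79.9]), np.float64(1.419676321308609))
```

```bash
python3 -m crank '[[[-35,-16.4,-7.3,0,-1],[-35,-16.4,-7.3,0,-1],[-35,-16.4,-7.3,0,-1],[-35,-16.4,-7.3,0,-1],[-35,-16.4,-7.3,0,-1],[-35,-16.4,-7.3,0,-1],[-35,-16.4,-7.3,0,-1],[-35,-16.4,-7.3,0,-1],[-35,-16.4,-7.3,0,-1],[-35,-16.4,-7.3,0,-1]]]' 20
python3 -m crank '[[[-35,-16.4,-7.3,0,-1],[0,0,0,0.118,-1],[0,0,0,0.118,-1],[0,0,0,0.118,-1],[0,0,0,0.118,-1],[0,0,0,0.118,-1],[0,0,0,0.118,-1],[0,0,0,0.118,-1],[0,0,0,0.118,-1],[0,0,0,0.118,-1]]]'
python3 -m crank '[[[0,0,0,0.118,-1],[0,0,0,0.118,-1],[0,0,0,0.118,-1],[0,0,0,0,-1]]]'
python3 -c "
from h import *
print(rel((.50,-.25,.27),-12.3),ctrl.get_state()['joint_positions'])"
```

```text
time: 1.18
position: [0.5017, 0.3271, 0.2638]
tool_rot: [0.571, 3.089, 0.001]
ft_force: [0.5, 0.2, 0.5]
grip_width: 1.004
grip_force: 0.0
time: 2.02
position: [0.5275, 0.3009, 0.2704]
tool_rot: [-2.064, -2.369, -0.0]
ft_force: [-0.6, 0.3, 0.1]
grip_width: 1.001
grip_force: 0.0
time: 2.35
position: [0.5275, 0.3009, 0.2704]
tool_rot: [2.446, 1.972, 0.0]
ft_force: [-1.0, 0.4, 0.1]
grip_width: 1.0
grip_force: 0.0
(array([-5.441e+02,  9.010e+01,  4.000e-01]), np.float64(0.0007860099156598022)) [-0.82988929  0.20509052  0.31993484  1.44736623 -0.06427504  1.49930379
 -0.72552362]
```

```bash
python3 -m crank '[[[-38.9,6.4,0,0,-1],[-38.9,6.4,0,0,-1],[-38.9,6.4,0,0,-1],[-38.9,6.4,0,0,-1],[-38.9,6.4,0,0,-1],[-38.9,6.4,0,0,-1],[-38.9,6.4,0,0,-1],[-38.9,6.4,0,0,-1],[-38.9,6.4,0,0,-1],[-38.9,6.4,0,0,-1]]]'
python3 -m crank '[[[-38.9,6.4,0,0,-1],[-38.9,6.4,0,0,-1],[-38.9,6.4,0,0,-1],[-38.9,6.4,0,0,-1],[0,0,0,0,-1],[0,0,0,0,-1],[0,0,0,0,-1]]]'
python3 - <<'E'
from h import *
print(ctrl.get_state()['joint_positions'].round(2))
d=shot("wrist");save(d,"w1.png",None,1)
E
```

```text
time: 3.18
position: [0.5082, -0.0948, 0.2707]
tool_rot: [2.439, 1.98, 0.002]
ft_force: [1.7, -0.8, 0.4]
grip_width: 1.002
grip_force: 0.0
time: 3.77
position: [0.5012, -0.2498, 0.2702]
tool_rot: [-2.44, -1.977, -0.001]
ft_force: [0.1, 1.4, -1.1]
grip_width: 1.002
grip_force: 0.0
[-0.3   0.11  0.79  1.58 -0.08  1.49  0.28]
```

View pics/w1.png

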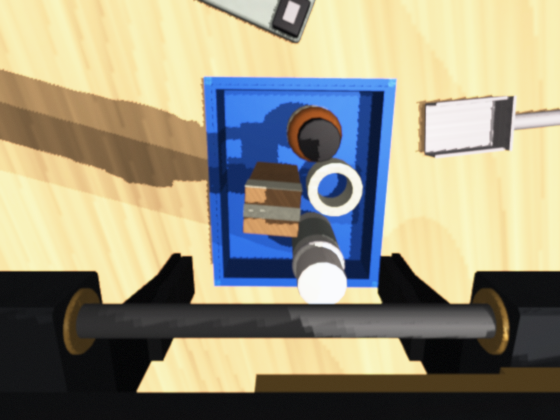

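Wrist view shows the bottle's cap at (320,139), the can's at (322,282), the carton's top centred on (272,211) and the roll's ring at (335,188). Now I'll get them in world coordinates.

Run:
```python
from h import *
d=shot("wrist")
for k,u,z in(("bottle",(320,139),.146),("can",(322,282),.154),("carton",(272,211),.142),("roll",(335,188),.049)):
    print(k,pt(d,u,z).round(4))
p=pt(d,(320,139),.146);print(rel((*p,.20),-12.3))
b=d["pixels"].astype(int)
m=((b[:,:,2]>b[:,:,0]+40)).astype(np.uint8);m=cv2.morphologyEx(m,cv2.MORPH_CLOSE,np.ones((25,25)))
c=max(cv2.findContours(m,0,2)[0],key=cv2.contourArea);q=cv2.approxPolyDP(cv2.convexHull(c),6,True)[:,0]
q=[pt(d,p,.06) for p in q];print(np.round(q,4),np.mean(q,0))
```

```text
bottle [ 0.5403 -0.2093]
can [ 0.5186 -0.3346]
carton [ 0.4875 -0.2632]
roll [ 0.5534 -0.2776]
(array([46.2, 29.7, 70.2]), np.float64(0.007878877830366449))
[[ 0.4424 -0.1357]
 [ 0.6306 -0.1771]
 [ 0.5808 -0.405 ]
 [ 0.3921 -0.3628]] [ 0.51148331 -0.27013652]
```

```bash
python3 -m crank '[[[23,15,0,0,-0.4],[23,14.5,0,0,-0.4],[0,0,31,0,-0.4],[0,0,31,0,-0.4],[0,0,31,0,-0.4],[0,0,31,0,-0.4],[0,0,32,0,-0.4],[0,0,0,0,-0.4],[0,0,0,0,-0.4]]]' 20
python3 -m crank '[[[0,0,0,0,1],[0,0,0,0,1],[0,0,0,0,1],[0,0,0,0,1],[0,0,0,0,1],[0,0,0,0,1],[0,0,0,0,1],[0,0,0,0,1]]]' 20
```

```text
time: 4.62
position: [0.5389, -0.2096, 0.1134]
tool_rot: [-2.438, -1.977, 0.003]
ft_force: [-0.1, -0.6, 0.1]
grip_width: 0.702
grip_force: 0.0
time: 5.28
position: [0.5396, -0.2117, 0.1144]
tool_rot: [2.443, 1.975, 0.0]
ft_force: [-1.1, 0.2, 0.8]
grip_width: 0.178
grip_force: 0.0
```

Run:
```python
from h import *
print(ctrl.get_state()["grip_width"])
d=shot("wrist");t=shot("scene")
cv2.imwrite("pics/m1.png",np.hstack([cv2.resize(d["pixels"],(400,300)),cv2.resize(t["pixels"][100:280,40:280],(400,300))])[:,:,::-1])
```

```text
0.17805687873624562
```

View pics/m1.png

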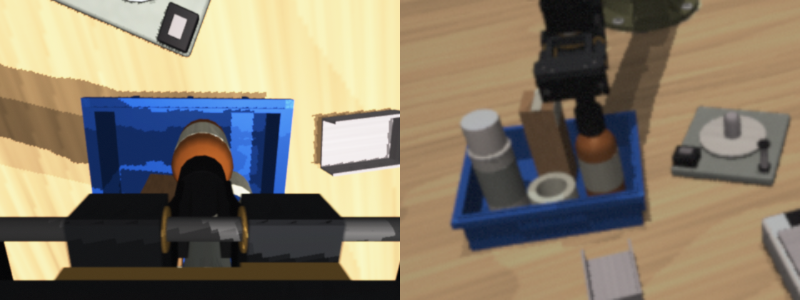

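```bash
python3 -m crank '[[[0,0,0,0,1],[0,0,0,0,1]]]' 20
python3 - <<'E'
from h import *
d=shot("wrist");t=shot("scene");s=shot("top")
f=lambda d,b:cv2.resize(d["pixels"][b[1]:b[3],b[0]:b[2]],(400,400),interpolation=cv2.INTER_CUBIC)
cv2.imwrite("pics/m2.png",np.hstack([f(t,(100,100,220,220)),f(s,(350,190,470,310))])[:,:,::-1])
E
```

```text
time: 5.55
position: [0.5395, -0.2117, 0.1143]
tool_rot: [-2.443, -1.975, 0.0]
ft_force: [-0.5, 0.2, 0.1]
grip_width: 0.017
grip_force: 0.0
```

View pics/m2.png

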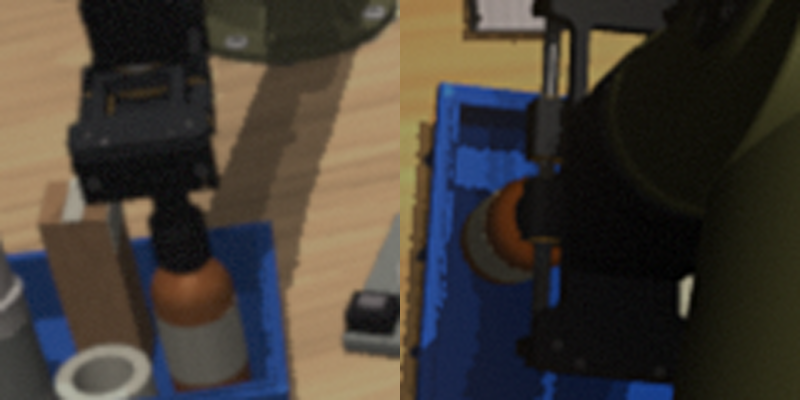

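Run:
```python
from h import *
st=ctrl.get_state();print(st["position"],st["grip_width"])
t=shot("scene");w=shot("wrist");p=st["position"]
for n,q in(("tcp",p),("grasp",p+[0,0,.019]),("body",p+[0,0,.07]),("captop",np.array([.540,-.2105,.146])),("capbot",np.array([.540,-.2105,.112]))):
    print(n,(pix(t,q)-(100,100))*400/120,pix(w,q))
save(w,"w3.png")
f=lambda d,b,s:cv2.resize(d["pixels"][b[1]:b[3],b[0]:b[2]],s,interpolation=cv2.INTER_CUBIC)
im=np.hstack([np.clip(f(t,(125,125,185,200),(360,450)).astype(int)*3,0,255).astype(np.uint8),np.clip(f(w,(170,150,380,320),(440,450)).astype(int)*2,0,255).astype(np.uint8)]);cv2.imwrite("pics/m3.png",im[:,:,::-1])
```

```text
[ 0.53954767 -0.21166339  0.11429578] 0.0021060197750399348
tcp [181.02272559 252.88115532] [283.14047707 247.84957075]
grasp [175.52110631 228.88366734] [282.87312874 262.15387883]
body [159.96827616 161.04384874] [281.8157819  318.72657016]
captop [173.73931224 212.37833633] [283.08255027 270.96030928]
capbot [183.61121218 255.65235851] [283.52437755 244.22496114]
```

View pics/m3.png

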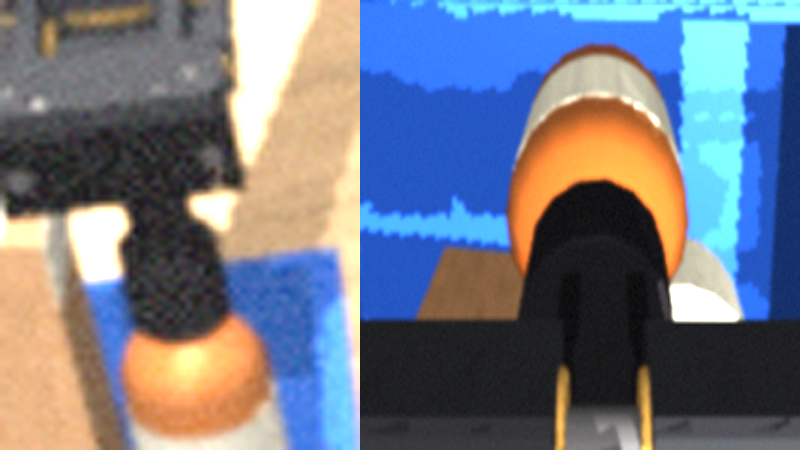

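Run:
```python
from h import *
st=ctrl.get_state();M=R.from_rotvec(st["tool_rot"]).as_matrix();p=st["position"]
t=shot("scene");w=shot("wrist")
for dz in(-.07,-.105):
  for y in(-.095,.095,0):
    print(dz,y,[((pix(t,p+M@[x,y,dz])-(125,125))*6).round(0) for x in(-.0375,.0375)])
# fingertips when open, predicted in w1 for tip z offset 0 and -.035
s2=dict(w)
for dz in(0,-.019,-.035): print(dz,[pix(w,p+M@[x,y,dz]).round(0) for x in(-.0095,.0095) for y in(-.0435,.0435)])
```

```text
-0.07 -0.095 [array([33., 16.]), array([239.,  -8.])]
-0.07 0.095 [array([ 17., 316.]), array([261., 283.])]
-0.07 0 [array([ 25., 154.]), array([249., 126.])]
-0.105 -0.095 [array([ 11., -70.]), array([223., -93.])]
-0.105 0.095 [array([ -9., 223.]), array([242., 191.])]
-0.105 0 [array([ 2., 64.]), array([232.,  37.])]
0 [array([205., 264.]), array([361., 264.]), array([203., 232.]), array([363., 232.])]
-0.019 [array([198., 279.]), array([368., 279.]), array([195., 245.]), array([371., 245.])]
-0.035 [array([190., 295.]), array([375., 295.]), array([187., 258.]), array([378., 258.])]
```

Run:
```python
import cv2,numpy as np
a=cv2.imread("pics/w1.png")[200:340,80:480];a=np.clip(a.astype(int)*3,0,255).astype(np.uint8)
b=cv2.imread("pics/w3.png")[200:340,80:480];b=np.clip(b.astype(int)*4,0,255).astype(np.uint8)
cv2.imwrite("pics/f.png",cv2.resize(np.vstack([a,b]),None,fx=2,fy=2))
```

```text
(no output)
```

View pics/f.png

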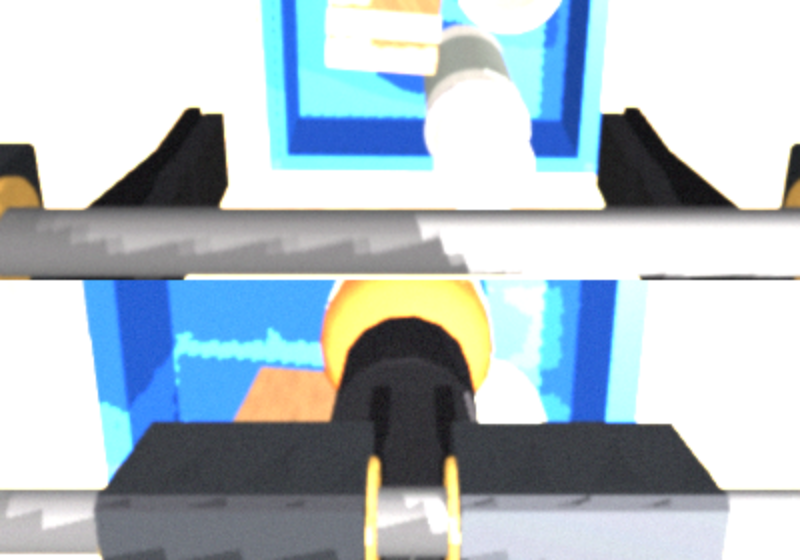

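The images show the real fingertips about 33 mm behind the reported TCP: the tips sit near (192,255) and (380,255) in the wrist view, and the body is correspondingly high in the scene view. So the grip closed just above the cap. From here I'll use tip z ≈ reported z + 33 mm.

```bash
python3 -m crank '[[[0,0,-10,0,-0.4],[0,0,0,0,-0.4],[0,0,0,0,-0.4],[0,0,0,0,-0.4],[0,0,0,0,-0.4],[0,0,0,0,-0.4],[0,0,0,0,-0.4],[0,0,0,0,-0.4],[0,0,0,0,-0.4]]]' 20
python3 -m crank '[[[0,0,14,0,-0.4],[0,0,14,0,-0.4],[0,0,13,0,-0.4],[0,0,0,0,-0.4],[0,0,0,0,-0.4]]]' 20
python3 -m crank '[[[0,0,0,0,1],[0,0,0,0,1],[0,0,0,0,1],[0,0,0,0,1],[0,0,0,0,1],[0,0,0,0,1],[0,0,0,0,1]]]' 20
```

```text
time: 6.65
position: [0.5395, -0.2117, 0.1243]
tool_rot: [-2.443, -1.975, -0.0]
ft_force: [0.5, 0.3, -0.3]
grip_width: 0.602
grip_force: 0.0
time: 7.07
position: [0.5389, -0.2115, 0.0826]
tool_rot: [-2.442, -1.974, 0.002]
ft_force: [-0.2, -1.0, -0.3]
grip_width: 0.695
grip_force: 0.0
time: 7.65
position: [0.5395, -0.2117, 0.0837]
tool_rot: [-2.443, -1.975, -0.0]
ft_force: [-0.8, 0.7, 4.0]
grip_width: 0.405
grip_force: 20.0
```

```bash
python3 -m crank '[[[0,0,-15,0,1],[0,0,-20,0,1],[0,0,-20,0,1],[0,0,-20,0,1],[0,0,-20,0,1],[14,0,0,0,1],[28,-1.5,0,0,1],[28,-1.5,0,0,1],[28,-1.5,0,0,1],[28,-1.5,0,0,1]]]' 30
python3 -m crank '[[[28,-1.5,0,0,1],[28,-1.5,0,0,1],[28,-1.5,0,0,1],[28,-1.5,0,0,1],[28,-1.5,0,0,1],[28,-1.5,0,0,1],[28,-1.5,0,0,1],[28,-1.5,0,0,1],[28,-1.5,0,0,1],[28,-1.5,0,0,1]]]'
python3 -m crank '[[[28,-1.5,0,0,1],[28,-1.5,0,0,1],[28,-1.5,0,0,1],[28,-1.5,0,0,1],[0,0,0,0,1],[0,0,0,0,1]]]'
python3 -c "
from h import *
print(rel((.624,.300,.086),-12.3))"
```

```text
time: 8.48
position: [0.5597, -0.0858, 0.1776]
tool_rot: [-2.443, -1.974, 0.001]
ft_force: [0.2, 0.2, -2.8]
grip_width: 0.407
grip_force: 29.9
time: 9.32
position: [0.6036, 0.1911, 0.1773]
tool_rot: [-2.443, -1.975, 0.002]
ft_force: [0.7, -0.5, -2.6]
grip_width: 0.407
grip_force: 29.9
time: 9.82
position: [0.6202, 0.3034, 0.1763]
tool_rot: [-2.438, -1.98, 0.004]
ft_force: [0.1, -0.9, -3.9]
grip_width: 0.407
grip_force: 30.0
(array([-2.5,  4.6, 90.3]), np.float64(0.008221521606292193))
```

```bash
python3 -m crank '[[[-2,4,20,0,1],[0,0,20,0,1],[0,0,20,0,1],[0,0,15,0,1],[0,0,10,0,1],[0,0,6,0,1],[0,0,0,0,1],[0,0,0,0,1]]]'; python3 -m crank '[[[0,0,1.5,0,1],[0,0,0,0,1],[0,0,0,0,1]]]'
```

```text
time: 10.48
position: [0.6256, 0.2973, 0.0878]
tool_rot: [2.443, 1.974, 0.001]
ft_force: [0.2, -0.1, -2.5]
grip_width: 0.404
grip_force: 29.9
time: 10.73
position: [0.6256, 0.298, 0.0868]
tool_rot: [2.443, 1.975, 0.002]
ft_force: [0.5, -0.1, -2.7]
grip_width: 0.405
grip_force: 29.9
```

```bash
python3 -m crank '[[[0,0,1.5,0,1],[0,0,0,0,1],[0,0,0,0,1]]]';python3 -m crank '[[[0,0,1.2,0,1],[0,0,0,0,1],[0,0,0,0,1]]]';python3 -m crank '[[[0,0,0.6,0,1],[0,0,0,0,1]]]'
```

```text
time: 10.98
position: [0.6251, 0.2977, 0.0844]
tool_rot: [2.443, 1.975, 0.0]
ft_force: [-0.2, -0.5, -2.4]
grip_width: 0.403
grip_force: 29.9
time: 11.23
position: [0.6254, 0.298, 0.0838]
tool_rot: [-2.443, -1.975, -0.001]
ft_force: [-0.8, -0.2, 0.6]
grip_width: 0.405
grip_force: 30.0
time: 11.4
position: [0.6255, 0.2982, 0.0838]
tool_rot: [-2.443, -1.975, -0.002]
ft_force: [-2.1, -0.3, 4.4]
grip_width: 0.404
grip_force: 30.0
```

```bash
python3 -m crank '[[[0,0,0,0,-0.4],[0,0,0,0,-0.4],[0,0,0,0,-0.4],[0,0,0,0,-0.4],[0,0,-20,0,-0.4],[0,0,-20,0,-0.4],[0,0,-30,0,-0.4],[0,0,-30,0,-0.4],[-38.5,-1,0,0,-0.4],[-38.5,-1,0,0,-0.4]]]' 25
python3 -m crank '[[[-38.5,-1,0,0,-0.4],[-38.5,-1,0,0,-0.4],[-38.5,-1,0,0,-0.4],[-38.5,-1,0,0,-0.4],[-38.5,-1,0,0,-0.4],[-38.5,-1,0,0,-0.4],[-38.5,-1,0,0,-0.4],[-38.5,-1,0,0,-0.4],[-38.5,-1,0,0,-0.4],[-38.5,-1,0,0,-0.4]]]'
python3 -m crank '[[[-38.5,-1,0,0,-0.5],[-38.5,-1,0,0,-0.5],[-38.5,-1,0,0,-0.5],[0,0,0,0,-0.5],[0,0,0,0,-0.5],[0,0,0,0,-0.5]]]'
python3 - <<'E'
from h import *
print(rel((.488,-.2635,.072),-13.5))
d=shot("wrist");t=shot("top")
f=lambda d,b:d["pixels"][b[1]:b[3],b[0]:b[2]]
cv2.imwrite("pics/n.png",np.vstack([d["pixels"][:300],cv2.resize(f(t,(90,200,370,350)),(560,300))])[:,:,::-1])
E
```

```text
time: 12.23
position: [0.6081, 0.2253, 0.1845]
tool_rot: [2.437, 1.981, 0.007]
ft_force: [0.5, -0.9, 0.7]
grip_width: 0.7
grip_force: 0.0
time: 13.07
position: [0.5159, -0.1534, 0.1826]
tool_rot: [2.443, 1.975, 0.001]
ft_force: [1.3, 0.5, -0.2]
grip_width: 0.702
grip_force: 0.0
time: 13.57
position: [0.4897, -0.2634, 0.1823]
tool_rot: [-2.443, -1.974, -0.001]
ft_force: [-0.9, 0.8, 0.3]
grip_width: 0.749
grip_force: 0.0
(array([ -0.5,  -1.6, 110.3]), np.float64(0.024276686288552396))
```

View pics/n.png

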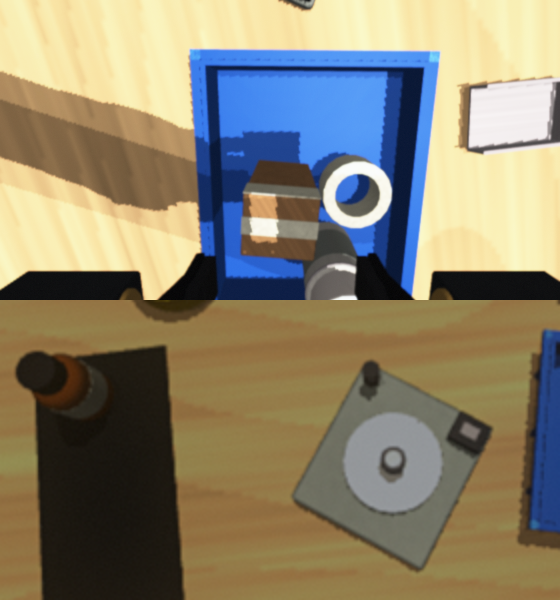

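Run:
```python
from h import *
d=shot("wrist")
c=np.array([pt(d,q,.142) for q in[(244,190),(321,197),(318,262),(241,258)]]);print(c.mean(0))
for i in range(4): v=c[(i+1)%4]-c[i];print(np.linalg.norm(v).round(4),np.degrees(np.arctan2(v[1],v[0])).round(1))
print("roll",pt(d,(356,191),.049));print(rel((*c.mean(0),.072),-15))
```

```text
[ 0.48819717 -0.26374696]
0.0493 -17.2
0.0452 -102.9
0.0518 164.9
0.047 73.8
roll [ 0.55269061 -0.27498475]
(array([ -2.2,  -1.7, 110.3]), np.float64(0.05388473774579583))
```

Carton confirmed at (0.488, -0.264), yaw about -16°. Descend, grip and lift.

```bash
python3 -m crank '[[[-1,-1.7,0,0.06,-0.6],[0,0,25,0,-0.6],[0,0,30,0,-0.6],[0,0,30,0,-0.6],[0,0,25,0,-0.6],[0,0,0,0,-0.6],[0,0,0,0,-0.6]]]' 25
python3 -m crank '[[[0,0,0,0,1],[0,0,0,0,1],[0,0,0,0,1],[0,0,0,0,1],[0,0,0,0,1],[0,0,0,0,1]]]' 25
python3 -m crank '[[[0,0,-15,0,1],[0,0,-20,0,1],[0,0,-20,0,1],[0,0,-20,0,1],[0,0,-20,0,1],[0,0,-15,0,1],[0,0,0,0,1]]]'
python3 -c "
from h import *
print(rel((.529,.268,.18)))"
```

```text
time: 14.3
position: [0.4872, -0.2631, 0.0718]
tool_rot: [-2.498, -1.902, 0.003]
ft_force: [0.3, 0.2, -0.1]
grip_width: 0.802
grip_force: 0.0
time: 14.8
position: [0.4883, -0.2648, 0.0738]
tool_rot: [2.5, 1.9, 0.002]
ft_force: [-1.4, -0.5, 5.9]
grip_width: 0.575
grip_force: 24.7
time: 15.38
position: [0.4894, -0.2654, 0.1855]
tool_rot: [2.498, 1.898, 0.006]
ft_force: [0.1, -0.5, -2.0]
grip_width: 0.577
grip_force: 24.7
(array([ 524.6, -104.7,    5. ]), None)
```

```bash
python3 -m crank '[[[18,-3.6,0,0,1],[29.8,-5.95,0,0,1],[29.8,-5.95,0,0,1],[29.8,-5.95,0,0,1],[29.8,-5.95,0,0,1],[29.8,-5.95,0,0,1],[29.8,-5.95,0,0,1],[29.8,-5.95,0,0,1],[29.8,-5.95,0,0,1],[29.8,-5.95,0,0,1]]]'
python3 -m crank '[[[29.8,-5.95,0,0,1],[29.8,-5.95,0,0,1],[29.8,-5.95,0,0,1],[29.8,-5.95,0,0,1],[29.8,-5.95,0,0,1],[29.8,-5.95,0,0,1],[29.8,-5.95,0,0,1],[29.8,-5.95,0,0,1],[0,0,0,0,1],[0,0,0,0,1]]]'
python3 -m crank '[[[0,0,20,0,1],[0,0,25,0,1],[0,0,25,0,1],[0,0,20,0,1],[0,0,15,0,1],[0,0,2,0,1],[0,0,0,0,1],[0,0,0,0,1]]]'
```

```text
time: 16.22
position: [0.5083, 0.0281, 0.1811]
tool_rot: [-2.5, -1.9, 0.002]
ft_force: [1.0, 0.7, -1.5]
grip_width: 0.576
grip_force: 24.7
time: 17.05
position: [0.5256, 0.2712, 0.1803]
tool_rot: [-2.497, -1.906, 0.005]
ft_force: [-0.1, -0.3, -2.4]
grip_width: 0.575
grip_force: 24.8
time: 17.72
position: [0.5274, 0.2677, 0.0754]
tool_rot: [2.502, 1.899, -0.001]
ft_force: [0.8, -0.5, -2.2]
grip_width: 0.575
grip_force: 25.0
```

```bash
python3 -m crank '[[[0,0,1.2,0,1],[0,0,0,0,1],[0,0,0,0,1]]]';python3 -m crank '[[[0,0,0.8,0,1],[0,0,0,0,1],[0,0,0,0,1]]]'
```

```text
time: 17.97
position: [0.5275, 0.2689, 0.0748]
tool_rot: [2.501, 1.901, 0.001]
ft_force: [0.9, -0.2, -2.7]
grip_width: 0.573
grip_force: 25.0
time: 18.22
position: [0.5272, 0.2691, 0.0736]
tool_rot: [2.501, 1.901, 0.0]
ft_force: [-0.2, -0.9, -2.0]
grip_width: 0.578
grip_force: 25.0
```

```bash
python3 -m crank '[[[0,0,0.8,0,1],[0,0,0,0,1],[0,0,0,0,1]]]'
python3 -m crank '[[[0,0,0.4,0,-0.5],[0,0,0,0,-0.5],[0,0,0,0,-0.5],[0,0,0,0,-0.5],[0,0,-20,0,-0.5],[0,0,-30,0,-0.5],[0,0,-30,0,-0.5],[0,0,-30,0,-0.5],[0,0,0,0,-0.5],[0,0,0,0,-0.5]]]'
python3 -c "
from h import *
print(rel((.5185,-.335,.19),-12.3))"
```

```text
time: 18.47
position: [0.5271, 0.269, 0.0727]
tool_rot: [2.501, 1.901, -0.0]
ft_force: [-0.4, 0.2, -1.9]
grip_width: 0.579
grip_force: 25.0
time: 19.3
position: [0.5287, 0.2697, 0.185]
tool_rot: [2.501, 1.901, 0.008]
ft_force: [-0.1, 0.1, -1.2]
grip_width: 0.748
grip_force: 0.0
(array([-585.3,  152.1,   -6.9]), np.float64(-0.05646772186274429))
```

```bash
python3 -m crank '[[[-36.6,9.5,0,0,-0.5],[-36.6,9.5,0,0,-0.5],[-36.6,9.5,0,0,-0.5],[-36.6,9.5,0,0,-0.5],[-36.6,9.5,0,0,-0.5],[-36.6,9.5,0,0,-0.5],[-36.6,9.5,0,0,-0.5],[-36.6,9.5,0,0,-0.5],[-36.6,9.5,0,0,-0.5],[-36.6,9.5,0,0,-0.5]]]'
python3 -m crank '[[[-36.6,9.5,0,0,-0.5],[-36.6,9.5,0,0,-0.5],[-36.6,9.5,0,0,-0.5],[-36.6,9.5,0,0,-0.5],[-36.6,9.5,0,0,-0.5],[-36.6,9.5,0,-0.056,-0.5],[0,0,0,0,-0.5],[0,0,0,0,-0.5],[0,0,0,0,-0.5]]]'
python3 - <<'E'
from h import *
print(rel((.5185,-.335,.085),-12.3))
d=shot("wrist");t=shot("top")
f=lambda d,b:d["pixels"][b[1]:b[3],b[0]:b[2]]
cv2.imwrite("pics/n2.png",np.vstack([d["pixels"][:300],cv2.resize(f(t,(90,200,370,350)),(560,300))])[:,:,::-1])
E
```

```text
time: 20.13
position: [0.5196, -0.1106, 0.1813]
tool_rot: [-2.5, -1.901, 0.001]
ft_force: [0.4, 0.4, -0.7]
grip_width: 0.75
grip_force: 0.0
time: 20.88
position: [0.5163, -0.3352, 0.181]
tool_rot: [-2.446, -1.968, 0.001]
ft_force: [-0.0, 0.6, -0.3]
grip_width: 0.748
grip_force: 0.0
(array([ 0.6,  2.3, 96. ]), np.float64(-0.0012322728321130239))
```

View pics/n2.png

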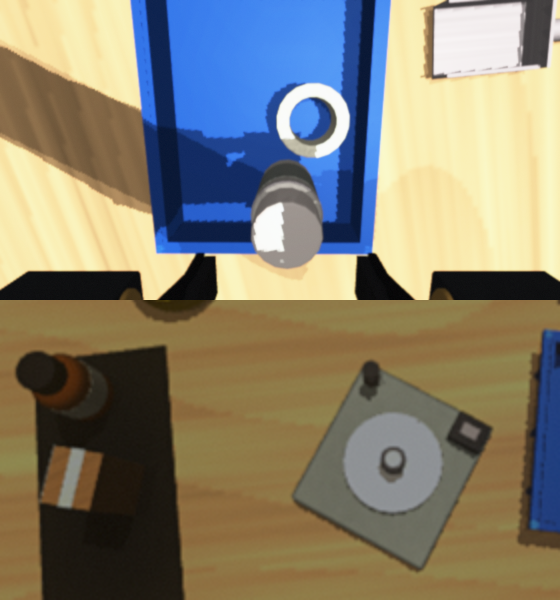

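Run:
```python
from h import *
d=shot("wrist");p=pt(d,(287,232),.154);print(p,pt(d,(313,120),.049),rel((*p,.087)))
```

```text
[ 0.51941581 -0.33476954] [ 0.55397253 -0.27854373] (array([-0.8,  2.1, 94.9]), None)
```

```bash
python3 -m crank '[[[0,2.5,20,0,-0.5],[0,0,25,0,-0.5],[0,0,30,0,-0.5],[0,0,20,0,-0.5],[0,0,0,0,-0.5],[0,0,0,0,-0.5]]]' 25
python3 -m crank '[[[0,0,0,0,1],[0,0,0,0,1],[0,0,0,0,1],[0,0,0,0,1],[0,0,0,0,1],[0,0,0,0,1]]]' 25
python3 -m crank '[[[0,0,-15,0,1],[0,0,-20,0,1],[0,0,-20,0,1],[0,0,-20,0,1],[0,0,-20,0,1],[0,0,0,0,1]]]'
python3 -c "
from h import *
print(rel((.433,.29,.18)))"
```

```text
time: 21.53
position: [0.5194, -0.3346, 0.0868]
tool_rot: [-2.443, -1.972, 0.001]
ft_force: [-0.2, -0.4, 0.2]
grip_width: 0.754
grip_force: 0.0
time: 22.03
position: [0.5196, -0.337, 0.0886]
tool_rot: [2.446, 1.969, 0.001]
ft_force: [-1.9, 0.6, 5.4]
grip_width: 0.526
grip_force: 24.9
time: 22.53
position: [0.5212, -0.3379, 0.1862]
tool_rot: [2.443, 1.967, 0.005]
ft_force: [-0.2, -0.9, -0.3]
grip_width: 0.522
grip_force: 24.8
(array([ 594.6, -220.2,    4. ]), None)
```

```bash
python3 -m crank '[[[17.3,-6.4,0,0,1],[28.9,-10.7,0,0,1],[28.9,-10.7,0,0,1],[28.9,-10.7,0,0,1],[28.9,-10.7,0,0,1],[28.9,-10.7,0,0,1],[28.9,-10.7,0,0,1],[28.9,-10.7,0,0,1],[28.9,-10.7,0,0,1],[28.9,-10.7,0,0,1]]]'
python3 -m crank '[[[28.9,-10.7,0,0,1],[28.9,-10.7,0,0,1],[28.9,-10.7,0,0,1],[28.9,-10.7,0,0,1],[28.9,-10.7,0,0,1],[28.9,-10.7,0,0,1],[28.9,-10.7,0,0,1],[28.9,-10.7,0,0,1],[28.9,-10.7,0,0,1],[28.9,-10.7,0,0,1]]]'
python3 -m crank '[[[28.9,-10.7,0,0,1],[0,0,0,0,1],[0,0,0,0,1],[0,0,15,0,1],[0,0,20,0,1],[0,0,20,0,1],[0,0,20,0,1],[0,0,12,0,1],[0,0,0,0,1],[0,0,0,0,1]]]'
python3 -m crank '[[[0,0,0,0,1],[0,0,0,0,1]]]'
```

```text
time: 23.37
position: [0.4771, -0.0418, 0.1813]
tool_rot: [-2.446, -1.97, 0.0]
ft_force: [0.3, -0.0, -2.1]
grip_width: 0.523
grip_force: 24.8
time: 24.2
position: [0.4342, 0.2629, 0.181]
tool_rot: [-2.447, -1.97, 0.002]
ft_force: [-0.0, 0.3, -0.8]
grip_width: 0.522
grip_force: 24.8
time: 25.03
position: [0.4309, 0.2912, 0.0949]
tool_rot: [2.448, 1.969, -0.002]
ft_force: [0.4, -0.3, -1.0]
grip_width: 0.525
grip_force: 24.8
time: 25.2
position: [0.432, 0.2927, 0.0968]
tool_rot: [-2.447, -1.97, -0.004]
ft_force: [0.7, 0.8, -1.2]
grip_width: 0.523
grip_force: 24.8
```

```bash
python3 -m crank '[[[0,0,4,0,1],[0,0,3,0,1],[0,0,0,0,1],[0,0,0,0,1],[0,0,0,0,1]]]';python3 -m crank '[[[0,0,1,0,1],[0,0,0,0,1],[0,0,0,0,1]]]';python3 -m crank '[[[0,0,0.8,0,1],[0,0,0,0,1],[0,0,0,0,1]]]'
```

```text
time: 25.62
position: [0.4311, 0.2924, 0.0885]
tool_rot: [-2.447, -1.97, -0.001]
ft_force: [-0.3, -0.1, -0.1]
grip_width: 0.523
grip_force: 24.8
time: 25.87
position: [0.4313, 0.2929, 0.0884]
tool_rot: [-2.446, -1.97, -0.002]
ft_force: [-0.7, -0.6, 5.9]
grip_width: 0.52
grip_force: 24.9
time: 26.12
position: [0.4314, 0.2933, 0.0884]
tool_rot: [-2.446, -1.97, -0.004]
ft_force: [-1.9, -0.7, 9.2]
grip_width: 0.522
grip_force: 24.9
```

```bash
python3 -m crank '[[[0,0,0,0,-0.5],[0,0,0,0,-0.5],[0,0,0,0,-0.5],[0,0,0,0,-0.5],[0,0,-20,0,-0.5],[0,0,-30,0,-0.5],[0,0,-30,0,-0.5],[0,0,-30,0,-0.5],[0,0,0,0,-0.5],[0,0,0,0,-0.5]]]'
python3 -c "
from h import *
s=ctrl.get_state();print(rel((.5533,-.2777,.19),77.7),s['joint_positions'][6])"
```

```text
time: 26.95
position: [0.4321, 0.2928, 0.1983]
tool_rot: [-2.447, -1.97, -0.006]
ft_force: [0.2, -0.7, 0.4]
grip_width: 0.752
grip_force: 0.0
(array([-531.5,  240.2,    7.2]), np.float64(1.5703475288084663)) -0.8519188249703166
```

```bash
python3 -m crank '[[[-35.4,16,0,0,-1],[-35.4,16,0,0,-1],[-35.4,16,0,0,-1],[-35.4,16,0,0,-1],[-35.4,16,0,0,-1],[-35.4,16,0,0,-1],[-35.4,16,0,0,-1],[-35.4,16,0,0,-1],[-35.4,16,0,0,-1],[-35.4,16,0,0,-1]]]'
python3 -m crank '[[[-35.4,16,0,0,-1],[-35.4,16,0,0,-1],[-35.4,16,0,0,-1],[-35.4,16,0,0,-1],[-35.4,16,0,0,-1],[0,0,0,-0.1208,-1],[0,0,0,-0.1208,-1],[0,0,0,-0.1208,-1],[0,0,0,-0.1208,-1],[0,0,0,-0.1208,-1]]]'
python3 -m crank '[[[0,0,0,-0.1208,-1],[0,0,0,-0.1208,-1],[0,0,0,-0.1208,-1],[0,0,0,-0.1208,-1],[0,0,0,-0.1208,-1],[0,0,0,-0.1208,-1],[0,0,0,-0.1208,-1],[0,0,0,-0.1208,-1],[0,0,0,0,-1],[0,0,0,0,-1]]]'
python3 - <<'E'
from h import *
print(rel((.5533,-.2777,-.02),77.7),ctrl.get_state()["joint_positions"].round(2))
d=shot("wrist");t=shot("top")
f=lambda d,b:d["pixels"][b[1]:b[3],b[0]:b[2]]
cv2.imwrite("pics/n3.png",np.vstack([d["pixels"][:300],cv2.resize(f(t,(90,220,370,370)),(560,300))])[:,:,::-1])
b=d["pixels"].astype(int);m=((b.min(2)>150)&(b.max(2)-b.min(2)<40)).astype(np.uint8)
for c in cv2.findContours(m,0,2)[0]:
    if cv2.contourArea(c)>800: e=cv2.fitEllipse(c);print(e,pt(d,e[0],.049))
E
```

```text
time: 27.78
position: [0.5109, -0.0896, 0.1951]
tool_rot: [-2.446, -1.97, 0.002]
ft_force: [1.1, -0.1, 0.4]
grip_width: 1.001
grip_force: 0.0
time: 28.62
position: [0.5511, -0.2777, 0.1944]
tool_rot: [-1.741, -2.611, 0.002]
ft_force: [0.2, 1.2, 0.1]
grip_width: 1.004
grip_force: 0.0
time: 29.45
position: [0.5514, -0.2776, 0.1951]
tool_rot: [-0.343, -3.121, -0.001]
ft_force: [0.4, 0.3, 0.1]
grip_width: 1.0
grip_force: 0.0
(array([-2.300e+00,  2.000e-01,  2.151e+02]), np.float64(-0.0043794461072266255)) [-0.04  0.27  0.57  1.55 -0.15  1.37  1.89]
((346.597412109375, 290.6658630371094), (32.24712371826172, 64.1122817993164), 85.42904663085938) [ 0.66808995 -0.24129704]
((282.1851806640625, 187.61366271972656), (63.935203552246094, 65.47116088867188), 92.28253173828125) [ 0.5511463 -0.2810858]
((521.435791015625, 98.42161560058594), (94.43807983398438, 157.93710327148438), 175.67132568359375) [ 0.51902312 -0.06264248]
```

View pics/n3.png

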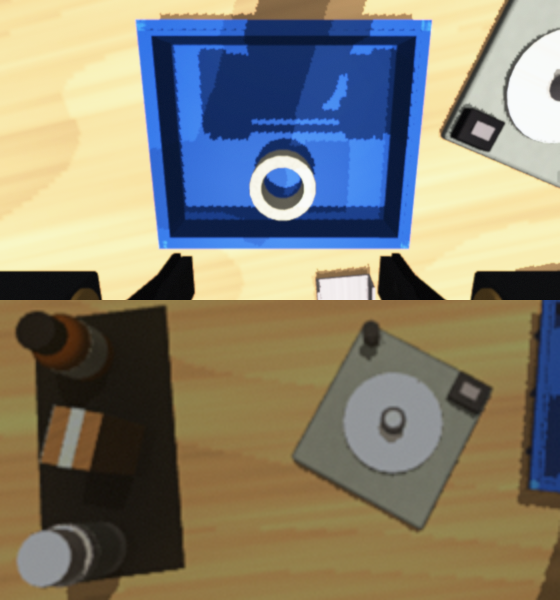

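```bash
python3 -m crank '[[[0,-2,25,0,-1],[0,0,38,0,-1],[0,0,38,0,-1],[0,0,38,0,-1],[0,0,30,0,-1],[0,0,25,0,-1],[0,0,15,0,-1],[0,0,5,0,-1],[0,0,0,0,-1],[0,0,0,0,-1]]]' 15
python3 -m crank '[[[0,0,0,0,1],[0,0,0,0,1],[0,0,0,0,1],[0,0,0,0,1],[0,0,0,0,1],[0,0,0,0,1]]]' 15
python3 -c "
from h import *
s=ctrl.get_state();print(rel((.5195,-.0115,.09)))"
```

```text
time: 30.38
position: [0.5523, -0.2801, -0.0168]
tool_rot: [0.339, 3.122, -0.001]
ft_force: [0.3, -1.1, 0.2]
grip_width: 0.996
grip_force: 0.0
time: 30.88
position: [0.5521, -0.2799, -0.0168]
tool_rot: [0.338, 3.122, -0.0]
ft_force: [-0.7, -0.0, 2.9]
grip_width: 0.71
grip_force: 15.0
(array([  89.1,  255.3, -106.9]), None)
```

```bash
python3 -m crank '[[[0,0,-15,0,1],[0,0,-25,0,1],[0,0,-25,0,1],[0,0,-25,0,1],[0,0,-20,0,1],[2,20,0,0,1],[2,30,0,0,1],[2,30,0,0,1],[2,30,0,0,1],[2,30,0,0,1]]]' 20
python3 -m crank '[[[2,30,0,0,1],[2,30,0,0,1],[2,30,0,0,1],[2,25,0,0,1],[0,0,0,0,1],[0,0,0,0,1],[0,0,0,0,1]]]'
python3 - <<'E'
from h import *
d=shot("wrist");save(d,"n4.png");print([(z,pix(d,(.519,-.0115,z)).round(0)) for z in(.062,.027)])
E
```

```text
time: 31.72
position: [0.5716, -0.1394, 0.0924]
tool_rot: [-0.338, -3.123, -0.0]
ft_force: [1.4, 0.3, -1.4]
grip_width: 0.71
grip_force: 20.0
time: 32.3
position: [0.5883, -0.0276, 0.0924]
tool_rot: [-0.338, -3.123, 0.001]
ft_force: [-0.6, -0.8, -1.6]
grip_width: 0.708
grip_force: 20.0
[(0.062, array([288., 111.])), (0.027, array([288., 109.]))]
```

View pics/n4.png

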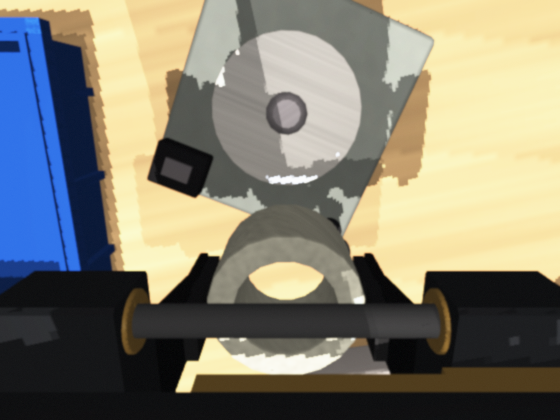

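Run:
```python
from h import *
d=shot("wrist");a=pt(d,(287,113),.062);b=pt(d,(287,106),.027);print(a,b)
p=(a+b)/2;print(p,rel((*p,.09),77.7))
```

```text
[ 0.5202247  -0.01294706] [ 0.51709917 -0.01218108]
[ 0.51866194 -0.01256407] (array([71.5,  0.6,  2.5]), np.float64(-0.003158618911489164))
```

```bash
python3 -m crank '[[[18,0,0,0,1],[27,0,0,0,1],[26.5,0.5,0,0,1],[0,0,20,0,1],[0,0,20,0,1],[0,0,10,0,1],[0,0,8,0,1],[0,0,0,0,1],[0,0,0,0,1]]]'
python3 -m crank '[[[0,0,8,0,1],[0,0,8,0,1],[0,0,5,0,1],[0,0,0,0,1],[0,0,0,0,1]]]'
```

```text
time: 33.15
position: [0.5191, -0.0117, 0.0346]
tool_rot: [-0.339, -3.123, 0.001]
ft_force: [1.7, -1.0, -0.5]
grip_width: 0.708
grip_force: 20.0
time: 33.57
position: [0.5186, -0.011, 0.0131]
tool_rot: [-0.337, -3.123, 0.0]
ft_force: [0.5, -0.3, -0.5]
grip_width: 0.709
grip_force: 20.0
```

Over the spindle with no side force. Lower the last 7 mm.

```bash
python3 -m crank '[[[0,0,4,0,1],[0,0,2,0,1],[0,0,0,0,1],[0,0,0,0,1]]]';python3 -m crank '[[[0,0,1,0,1],[0,0,0,0,1],[0,0,0,0,1]]]';python3 -m crank '[[[0,0,0.7,0,1],[0,0,0,0,1],[0,0,0,0,1]]]'
```

```text
time: 33.9
position: [0.5189, -0.011, 0.0075]
tool_rot: [-0.338, -3.123, -0.0]
ft_force: [0.1, 0.2, -0.4]
grip_width: 0.713
grip_force: 20.0
time: 34.15
position: [0.519, -0.011, 0.0066]
tool_rot: [0.338, 3.123, 0.0]
ft_force: [-0.4, 0.1, -0.7]
grip_width: 0.705
grip_force: 20.0
time: 34.4
position: [0.5191, -0.011, 0.0061]
tool_rot: [0.338, 3.123, 0.0]
ft_force: [-0.9, -0.6, 1.8]
grip_width: 0.713
grip_force: 20.0
```

```bash
python3 -m crank '[[[0,0,0,0,-0.8],[0,0,0,0,-0.8],[0,0,0,0,-0.8],[0,0,0,0,-0.8],[0,0,-15,0,-0.8],[0,0,-30,0,-0.8],[0,0,-30,0,-0.8],[0,0,-35,0,-0.8],[0,0,-35,0,-0.8],[0,0,-35,0,-0.8]]]'
python3 -m crank '[[[-20,0,0,0,-0.5],[-25,0,0,0,-0.5],[-25,0,0,0,-0.5],[0,0,0,0,-0.5],[0,0,0,0,-0.5],[0,0,0,0,-0.5]]]'
python3 - <<'E'
from h import *
d=shot("wrist");b=d["pixels"].astype(int);save(d,"n5.png")
for th in(120,170,200):
  m=((b.min(2)>th)&(b.max(2)-b.min(2)<45)).astype(np.uint8)
  for c in cv2.findContours(m,0,2)[0]:
    if cv2.contourArea(c)>800: e=cv2.fitEllipse(c);print(th,np.round(e[0]),np.round(e[1]),pt(d,e[0],.072))
print([pix(d,(.519+.031*np.cos(a),-.0115+.031*np.sin(a),.072)).round(0) for a in(0,1.57,3.14,4.71)])
print(rel((.4314,.2933,.185),-12.3))
E
```

```text
time: 35.23
position: [0.5186, -0.0111, 0.1875]
tool_rot: [0.338, 3.123, 0.0]
ft_force: [1.3, 0.4, -0.1]
grip_width: 0.902
grip_force: 0.0
time: 35.73
position: [0.5865, -0.0259, 0.1853]
tool_rot: [-0.338, -3.122, 0.0]
ft_force: [0.2, -0.7, 0.2]
grip_width: 0.752
grip_force: 0.0
120 [350. 379.] [ 71. 115.] [ 0.77996915 -0.00411701]
120 [287. 129.] [124. 155.] [ 0.53343748 -0.01363192]
120 [240.  29.] [31. 67.] [ 0.4546566  -0.03203376]
170 [345. 368.] [ 54. 103.] [ 0.76598022 -0.00650378]
170 [286. 131.] [117. 146.] [ 0.5348939  -0.01477423]
170 [239.  29.] [23. 68.] [ 0.45471554 -0.03287362]
200 [345. 368.] [ 55. 100.] [ 0.76699007 -0.00662776]
200 [285. 162.] [56. 77.] [ 0.55829183 -0.02041633]
[array([294., 149.]), array([325., 102.]), array([277.,  69.]), array([247., 119.])]
(array([219.6, 278.6,   0.8]), np.float64(1.570150174814008))
```

Run:
```python
from h import *
t=shot("scene");w=cv2.imread("pics/n5.png")[:300]
cv2.imwrite("pics/n6.png",np.vstack([w,cv2.resize(t["pixels"][130:280,170:450],(560,300))[:,:,::-1]]))
```

```text
(no output)
```

View pics/n6.png

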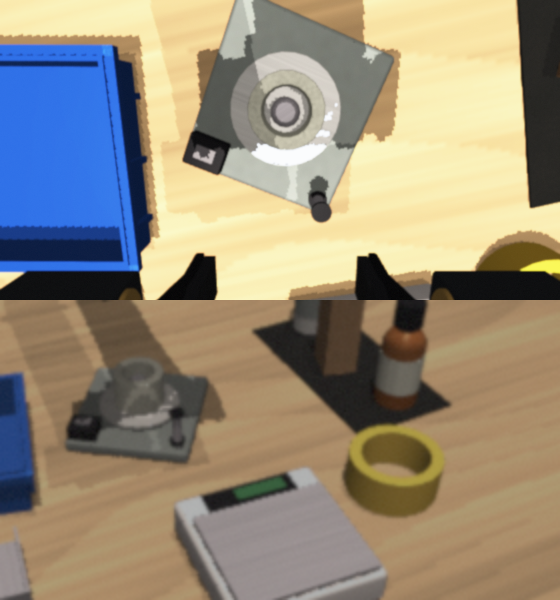

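The roll sits flat around the spindle (ring centred near (287,110) in the wrist view), and the three things stand on the mat. That was the last picture allowed, so from here I rely on numbers. Fetch the can.

```bash
python3 -m crank '[[[24.4,31,0,0,-0.5],[24.4,31,0,0,-0.5],[24.4,31,0,0,-0.5],[24.4,31,0,0,-0.5],[24.4,31,0,0,-0.5],[24.4,31,0,0,-0.5],[24.4,31,0,0,-0.5],[24.4,31,0,0,-0.5],[24.4,30.6,0,0,-0.5],[0,0,0,0.1208,-0.5]]]' 25
python3 -m crank '[[[0,0,0,0.1208,-0.5],[0,0,0,0.1208,-0.5],[0,0,0,0.1208,-0.5],[0,0,0,0.1208,-0.5],[0,0,0,0.1208,-0.5],[0,0,0,0.1208,-0.5],[0,0,0,0.1208,-0.5],[0,0,0,0.1208,-0.5],[0,0,0,0.1208,-0.5],[0,0,0,0.1208,-0.5]]]'
python3 -m crank '[[[0,0,0,0.1208,-0.5],[0,0,0,0.1208,-0.5],[0,0,0,0,-0.5],[0,0,0,0,-0.5]]]'
python3 - <<'E'
from h import *
print(rel((.4314,.2933,.0884),-12.5))
d=shot("wrist");b=d["pixels"].astype(int);print(pix(d,(.4314,.2933,.154)))
m=((b.min(2)>100)&(b.max(2)-b.min(2)<40)).astype(np.uint8)
for c in cv2.findContours(m,0,2)[0]:
    if cv2.contourArea(c)>800: e=cv2.fitEllipse(c);print(np.round(e[0]),np.round(e[1]),pt(d,e[0],.154))
E
```

```text
time: 36.67
position: [0.4259, 0.302, 0.1862]
tool_rot: [-0.506, -3.098, -0.007]
ft_force: [-0.2, 0.7, -0.2]
grip_width: 0.749
grip_force: 0.0
time: 37.5
position: [0.4316, 0.2929, 0.1862]
tool_rot: [-2.198, -2.245, -0.001]
ft_force: [0.2, -0.4, -1.1]
grip_width: 0.748
grip_force: 0.0
time: 37.83
position: [0.4318, 0.293, 0.1862]
tool_rot: [-2.443, -1.975, -0.001]
ft_force: [0.4, 0.1, 0.1]
grip_width: 0.751
grip_force: 0.0
(array([ 0.1, -0.5, 97.8]), np.float64(0.007014184364679377))
[282.8270315  228.34180939]
[374. 324.] [ 26. 153.] [0.47797594 0.21272734]
[431. 228.] [20. 95.] [0.52331681 0.27371127]
[281. 225.] [70. 79.] [0.43045907 0.29576235]
```

```bash
python3 -m crank '[[[0,0,20,0,-0.5],[0,0,30,0,-0.5],[0,0,30,0,-0.5],[0,0,17,0,-0.5],[0,0,0,0,-0.5],[0,0,0,0,-0.5],[0,0,0,0,1],[0,0,0,0,1],[0,0,0,0,1],[0,0,0,0,1]]]' 25
python3 -m crank '[[[0,0,0,0,1],[0,0,0,0,1],[0,0,0,0,1]]]'
python3 -m crank '[[[0,0,-15,0,1],[0,0,-20,0,1],[0,0,-20,0,1],[0,0,-20,0,1],[0,0,-20,0,1],[0,0,0,0,1],[0,0,0,0,1]]]'
python3 -c "
from h import *
print(rel((.5196,-.337,.185)))"
```

```text
time: 38.72
position: [0.4329, 0.2938, 0.0901]
tool_rot: [-2.446, -1.971, -0.003]
ft_force: [0.1, -0.7, 1.6]
grip_width: 0.533
grip_force: 3.3
time: 38.97
position: [0.4326, 0.294, 0.09]
tool_rot: [-2.446, -1.97, -0.003]
ft_force: [-2.3, 0.2, 6.3]
grip_width: 0.523
grip_force: 24.8
time: 39.55
position: [0.4329, 0.2933, 0.1842]
tool_rot: [2.447, 1.97, 0.003]
ft_force: [0.0, -0.6, -3.6]
grip_width: 0.526
grip_force: 24.8
(array([-597.2,  219.3,   -1.2]), None)
```

```bash
python3 -m crank '[[[-17.3,6.3,0,0,1],[-29,10.65,0,0,1],[-29,10.65,0,0,1],[-29,10.65,0,0,1],[-29,10.65,0,0,1],[-29,10.65,0,0,1],[-29,10.65,0,0,1],[-29,10.65,0,0,1],[-29,10.65,0,0,1],[-29,10.65,0,0,1]]]'
python3 -m crank '[[[-29,10.65,0,0,1],[-29,10.65,0,0,1],[-29,10.65,0,0,1],[-29,10.65,0,0,1],[-29,10.65,0,0,1],[-29,10.65,0,0,1],[-29,10.65,0,0,1],[-29,10.65,0,0,1],[-29,10.65,0,0,1],[-29,10.65,0,0,1]]]'
python3 -m crank '[[[-29,10.65,0,0,1],[0,0,0,0,1],[0,0,0,0,1],[0,0,0,0,1]]]'
python3 -c "
from h import *
print(rel((.5194,-.3365,.090)))"
```

```text
time: 40.38
position: [0.4715, -0.0023, 0.1819]
tool_rot: [-2.446, -1.97, 0.004]
ft_force: [1.8, -0.1, -0.7]
grip_width: 0.526
grip_force: 24.8
time: 41.22
position: [0.5139, -0.3075, 0.1817]
tool_rot: [-2.445, -1.969, 0.003]
ft_force: [-0.4, 0.3, -1.3]
grip_width: 0.522
grip_force: 24.8
time: 41.55
position: [0.5183, -0.3363, 0.182]
tool_rot: [-2.445, -1.968, 0.002]
ft_force: [0.8, 0.2, -1.4]
grip_width: 0.522
grip_force: 24.8
(array([-0. ,  1.4, 92. ]), None)
```

```bash
python3 -m crank '[[[0,1.4,20,0,1],[0,0,25,0,1],[0,0,25,0,1],[0,0,15,0,1],[0,0,4,0,1],[0,0,0,0,1],[0,0,0,0,1],[0,0,0,0,1]]]'
python3 -m crank '[[[0,0,1.5,0,1],[0,0,0,0,1],[0,0,0,0,1]]]';python3 -m crank '[[[0,0,1,0,1],[0,0,0,0,1],[0,0,0,0,1]]]'
```

```text
time: 42.22
position: [0.5216, -0.3376, 0.0964]
tool_rot: [2.445, 1.97, 0.002]
ft_force: [0.2, -0.0, -1.5]
grip_width: 0.524
grip_force: 24.8
time: 42.47
position: [0.5208, -0.3376, 0.0939]
tool_rot: [2.446, 1.97, 0.001]
ft_force: [0.2, -0.9, -1.9]
grip_width: 0.522
grip_force: 24.8
time: 42.72
position: [0.5205, -0.3375, 0.0923]
tool_rot: [-2.447, -1.97, -0.0]
ft_force: [-0.4, -0.2, -1.8]
grip_width: 0.525
grip_force: 24.8
```

```bash
python3 -m crank '[[[0,0,1,0,1],[0,0,0.6,0,1],[0,0,0,0,1],[0,0,0,0,1]]]';python3 -m crank '[[[0,0,0.7,0,1],[0,0,0,0,1],[0,0,0,0,1]]]';python3 -m crank '[[[0,0,0.6,0,1],[0,0,0,0,1],[0,0,0,0,1]]]'
```

```text
time: 43.05
position: [0.5205, -0.3375, 0.0907]
tool_rot: [-2.447, -1.97, 0.0]
ft_force: [-0.5, -1.1, -1.5]
grip_width: 0.526
grip_force: 24.8
time: 43.3
position: [0.5206, -0.3376, 0.0901]
tool_rot: [2.447, 1.97, 0.0]
ft_force: [0.0, 0.4, -1.3]
grip_width: 0.524
grip_force: 24.8
time: 43.55
position: [0.5206, -0.3378, 0.09]
tool_rot: [2.447, 1.97, 0.0]
ft_force: [-0.7, 0.5, 3.5]
grip_width: 0.521
grip_force: 24.8
```

```bash
python3 -m crank '[[[0,0,0,0,-0.5],[0,0,0,0,-0.5],[0,0,0,0,-0.5],[0,0,0,0,-0.5],[0,0,-20,0,-0.5],[0,0,-30,0,-0.5],[0,0,-30,0,-0.5],[0,0,-20,0,-0.5],[0,0,0,0,-0.5],[0,0,0,0.056,-0.5]]]' 25
python3 -c "
from h import *
print(rel((.5272,.269,.185)))"
```

```text
time: 44.38
position: [0.5213, -0.338, 0.1908]
tool_rot: [2.499, 1.899, 0.003]
ft_force: [0.2, 0.6, -0.5]
grip_width: 0.751
grip_force: 0.0
(array([ 586.4, -157. ,    5.3]), None)
```

```bash
python3 -m crank '[[[36.6,-9.8,0,0,-0.5],[36.6,-9.8,0,0,-0.5],[36.6,-9.8,0,0,-0.5],[36.6,-9.8,0,0,-0.5],[36.6,-9.8,0,0,-0.5],[36.6,-9.8,0,0,-0.5],[36.6,-9.8,0,0,-0.5],[36.6,-9.8,0,0,-0.5],[36.6,-9.8,0,0,-0.5],[36.6,-9.8,0,0,-0.5]]]'
python3 -m crank '[[[36.6,-9.8,0,0,-0.5],[36.6,-9.8,0,0,-0.5],[36.6,-9.8,0,0,-0.5],[36.6,-9.8,0,0,-0.5],[36.6,-9.8,0,0,-0.5],[36.6,-9.8,0,0,-0.5],[0,0,0,0,-0.6],[0,0,0,0,-0.6],[0,0,0,0,-0.6]]]'
python3 -c "
from h import *
print(rel((.5272,.269,.074),-15.5))"
```

```text
time: 45.22
position: [0.5234, 0.0434, 0.1889]
tool_rot: [-2.5, -1.901, -0.0]
ft_force: [0.6, -0.4, -0.0]
grip_width: 0.751
grip_force: 0.0
time: 45.97
position: [0.526, 0.2678, 0.1885]
tool_rot: [2.501, 1.9, -0.003]
ft_force: [0.3, -1.2, -0.6]
grip_width: 0.793
grip_force: 0.0
(array([  1.7,   0.9, 114.5]), np.float64(-0.0005239286551259603))
```

```bash
python3 -m crank '[[[1,0.7,25,0,-0.6],[0,0,30,0,-0.6],[0,0,30,0,-0.6],[0,0,25,0,-0.6],[0,0,4.5,0,-0.6],[0,0,0,0,-0.6],[0,0,0,0,-0.6],[0,0,0,0,1],[0,0,0,0,1],[0,0,0,0,1]]]' 25
python3 -m crank '[[[0,0,0,0,1],[0,0,0,0,1],[0,0,0,0,1]]]'
python3 -m crank '[[[0,0,-15,0,1],[0,0,-20,0,1],[0,0,-20,0,1],[0,0,-20,0,1],[0,0,-20,0,1],[0,0,-15,0,1],[0,0,0,0,1],[0,0,0,0,1]]]'
python3 -c "
from h import *
print(rel((.4883,-.2645,.185)))"
```

```text
time: 46.8
position: [0.5282, 0.2699, 0.0766]
tool_rot: [2.501, 1.901, 0.004]
ft_force: [0.3, 1.0, 0.3]
grip_width: 0.651
grip_force: 0.0
time: 47.05
position: [0.5275, 0.27, 0.0759]
tool_rot: [-2.501, -1.901, -0.002]
ft_force: [-1.8, 0.1, 5.0]
grip_width: 0.577
grip_force: 24.9
time: 47.72
position: [0.5273, 0.2695, 0.1848]
tool_rot: [2.501, 1.901, 0.001]
ft_force: [0.6, -0.2, -2.5]
grip_width: 0.576
grip_force: 24.9
(array([-5.249e+02,  1.054e+02, -4.000e-01]), None)
```

```bash
python3 -m crank '[[[-18,3.6,0,0,1],[-29.8,6,0,0,1],[-29.8,6,0,0,1],[-29.8,6,0,0,1],[-29.8,6,0,0,1],[-29.8,6,0,0,1],[-29.8,6,0,0,1],[-29.8,6,0,0,1],[-29.8,6,0,0,1],[-29.8,6,0,0,1]]]'
python3 -m crank '[[[-29.8,6,0,0,1],[-29.8,6,0,0,1],[-29.8,6,0,0,1],[-29.8,6,0,0,1],[-29.8,6,0,0,1],[-29.8,6,0,0,1],[-29.8,6,0,0,1],[-29.8,6,0,0,1],[0,0,0,0,1],[0,0,0,0,1]]]'
python3 -m crank '[[[0,0,0,0,1]]]'
python3 -c "
from h import *
print(rel((.4884,-.2645,.076)))"
```

```text
time: 48.55
position: [0.5041, -0.0238, 0.183]
tool_rot: [-2.5, -1.9, 0.004]
ft_force: [0.9, -0.2, -1.6]
grip_width: 0.573
grip_force: 24.9
time: 49.38
position: [0.4859, -0.2666, 0.1832]
tool_rot: [-2.505, -1.893, 0.004]
ft_force: [0.8, 0.8, -1.6]
grip_width: 0.573
grip_force: 24.9
time: 49.47
position: [0.4874, -0.2635, 0.1834]
tool_rot: [-2.5, -1.899, 0.002]
ft_force: [0.0, 0.1, -2.2]
grip_width: 0.571
grip_force: 24.9
(array([ -0.7,   1.5, 107.4]), None)
```

```bash
python3 -m crank '[[[0,0.5,25,0,1],[0,0,25,0,1],[0,0,25,0,1],[0,0,20,0,1],[0,0,9,0,1],[0,0,0,0,1],[0,0,0,0,1],[0,0,0,0,1]]]'
python3 -m crank '[[[0,0,1.5,0,1],[0,0,0,0,1],[0,0,0,0,1]]]';python3 -m crank '[[[0,0,1,0,1],[0,0,0,0,1],[0,0,0,0,1]]]'
```

```text
time: 50.13
position: [0.4901, -0.2643, 0.0822]
tool_rot: [2.499, 1.901, 0.002]
ft_force: [-0.0, -0.3, -1.1]
grip_width: 0.573
grip_force: 24.9
time: 50.38
position: [0.4894, -0.2645, 0.0802]
tool_rot: [2.5, 1.901, 0.002]
ft_force: [-0.2, 0.1, -2.4]
grip_width: 0.574
grip_force: 24.9
time: 50.63
position: [0.4889, -0.2644, 0.0785]
tool_rot: [2.501, 1.901, 0.0]
ft_force: [-0.2, 0.5, -2.0]
grip_width: 0.572
grip_force: 24.9
```

```bash
python3 -m crank '[[[0,0,1.3,0,1],[0,0,0,0,1],[0,0,0,0,1]]]';python3 -m crank '[[[0,0,0.9,0,1],[0,0,0,0,1],[0,0,0,0,1]]]';python3 -m crank '[[[0,0,0.6,0,1],[0,0,0,0,1],[0,0,0,0,1]]]';python3 -m crank '[[[0,0,0.6,0,1],[0,0,0,0,1],[0,0,0,0,1]]]'
```

```text
time: 50.88
position: [0.4888, -0.2643, 0.077]
tool_rot: [-2.501, -1.901, 0.0]
ft_force: [-0.6, -0.9, -1.3]
grip_width: 0.571
grip_force: 24.9
time: 51.13
position: [0.4889, -0.2644, 0.0762]
tool_rot: [-2.501, -1.901, -0.0]
ft_force: [0.1, 0.4, -2.2]
grip_width: 0.57
grip_force: 24.9
time: 51.38
position: [0.4889, -0.2646, 0.0761]
tool_rot: [2.501, 1.901, 0.0]
ft_force: [-1.2, 0.6, 3.2]
grip_width: 0.574
grip_force: 25.0
time: 51.63
position: [0.4889, -0.2648, 0.076]
tool_rot: [2.501, 1.901, 0.0]
ft_force: [-2.6, 0.3, 6.6]
grip_width: 0.575
grip_force: 25.0
```

Carton down. Release it and fetch the bottle at (0.6255, 0.298), rep z 0.0838.

```bash
python3 -m crank '[[[0,0,0,0,-0.5],[0,0,0,0,-0.5],[0,0,0,0,-0.5],[0,0,0,0,-0.5],[0,0,-20,0,-0.5],[0,0,-30,0,-0.5],[0,0,-30,0,-0.5],[0,0,-30,0,-0.5],[0,0,0,0,-0.4],[0,0,0,-0.056,-0.4]]]' 25
python3 -c "
from h import *
print(rel((.6255,.298,.185)))"
```

```text
time: 52.47
position: [0.4905, -0.2649, 0.187]
tool_rot: [2.444, 1.969, 0.005]
ft_force: [0.0, 1.2, -0.5]
grip_width: 0.71
grip_force: 0.0
(array([578.8,  12.2,   2.1]), None)
```

```bash
python3 -m crank '[[[38.6,0.8,0,0,-0.4],[38.6,0.8,0,0,-0.4],[38.6,0.8,0,0,-0.4],[38.6,0.8,0,0,-0.4],[38.6,0.8,0,0,-0.4],[38.6,0.8,0,0,-0.4],[38.6,0.8,0,0,-0.4],[38.6,0.8,0,0,-0.4],[38.6,0.8,0,0,-0.4],[38.6,0.8,0,0,-0.4]]]'
python3 -m crank '[[[38.6,0.8,0,0,-0.4],[38.6,0.8,0,0,-0.4],[38.6,0.8,0,0,-0.4],[38.6,0.8,0,0,-0.4],[38.6,0.8,0,0,-0.4],[0,0,0,0,-0.4],[0,0,0,0,-0.4],[0,0,0,0,-0.4]]]'
python3 - <<'E'
from h import *
print(rel((.6255,.298,.085),-12.3))
d=shot("wrist");b=d["pixels"].astype(int);m=(b.max(2)<60).astype(np.uint8);m[255:]=0;print(pix(d,(.6255,.298,.146)))
for c in cv2.findContours(m,0,2)[0]:
    if cv2.contourArea(c)>400: print(cv2.boundingRect(c))
E
```

```text
time: 53.3
position: [0.5791, 0.1132, 0.1846]
tool_rot: [-2.446, -1.97, -0.0]
ft_force: [0.9, 0.1, -0.8]
grip_width: 0.699
grip_force: 0.0
time: 53.97
position: [0.624, 0.2982, 0.184]
tool_rot: [2.446, 1.97, -0.003]
ft_force: [0.5, -1.0, 0.0]
grip_width: 0.701
grip_force: 0.0
(array([ 0.3,  1.5, 99. ]), np.float64(-0.00011350908582374863))
[285.85285914 225.33921223]
(58, 117, 285, 138)
```

```bash
python3 -m crank '[[[0,1,20,0,-0.4],[0,0,30,0,-0.4],[0,0,30,0,-0.4],[0,0,19,0,-0.4],[0,0,0,0,-0.4],[0,0,0,0,-0.4],[0,0,0,0,1],[0,0,0,0,1],[0,0,0,0,1],[0,0,0,0,1]]]' 30
python3 -m crank '[[[0,0,0,0,1],[0,0,0,0,1],[0,0,0,0,1]]]'
python3 -m crank '[[[0,0,-15,0,1],[0,0,-20,0,1],[0,0,-20,0,1],[0,0,-20,0,1],[0,0,-20,0,1],[0,0,-5,0,1],[0,0,0,0,1],[0,0,0,0,1]]]'
python3 -c "
from h import *
print(rel((.5397,-.2112,.185)))"
```

```text
time: 54.85
position: [0.626, 0.2988, 0.0877]
tool_rot: [2.447, 1.97, 0.004]
ft_force: [-0.1, 0.5, 0.6]
grip_width: 0.481
grip_force: 0.0
time: 55.1
position: [0.6254, 0.299, 0.0871]
tool_rot: [-2.446, -1.971, -0.002]
ft_force: [-1.4, -0.2, 5.2]
grip_width: 0.409
grip_force: 30.0
time: 55.77
position: [0.6246, 0.2982, 0.1846]
tool_rot: [-2.447, -1.97, 0.003]
ft_force: [-0.3, 0.6, -3.7]
grip_width: 0.409
grip_force: 30.0
(array([-5.158e+02,  2.580e+01,  2.000e-01]), None)
```

```bash
python3 -m crank '[[[-11.8,0.6,0,0,1],[-28,1.4,0,0,1],[-28,1.4,0,0,1],[-28,1.4,0,0,1],[-28,1.4,0,0,1],[-28,1.4,0,0,1],[-28,1.4,0,0,1],[-28,1.4,0,0,1],[-28,1.4,0,0,1],[-28,1.4,0,0,1]]]'
python3 -m crank '[[[-28,1.4,0,0,1],[-28,1.4,0,0,1],[-28,1.4,0,0,1],[-28,1.4,0,0,1],[-28,1.4,0,0,1],[-28,1.4,0,0,1],[-28,1.4,0,0,1],[-28,1.4,0,0,1],[-28,1.4,0,0,1],[0,0,0,0,1]]]'
python3 -m crank '[[[0,0,0,0,1],[0,0,0,0,1]]]'
python3 -c "
from h import *
print(rel((.5397,-.2112,.0871)))"
```

```text
time: 56.6
position: [0.5798, 0.0356, 0.1843]
tool_rot: [-2.447, -1.969, 0.004]
ft_force: [1.6, 0.2, -2.5]
grip_width: 0.404
grip_force: 30.0
time: 57.43
position: [0.5358, -0.2197, 0.185]
tool_rot: [2.456, 1.957, -0.008]
ft_force: [-0.8, -0.9, -2.8]
grip_width: 0.407
grip_force: 30.0
time: 57.6
position: [0.5392, -0.2106, 0.1848]
tool_rot: [-2.446, -1.968, 0.001]
ft_force: [0.4, -0.1, -2.6]
grip_width: 0.407
grip_force: 30.0
(array([-0.6,  0.8, 97.7]), None)
```

```bash
python3 -m crank '[[[0,0,20,0,1],[0,0,25,0,1],[0,0,25,0,1],[0,0,18,0,1],[0,0,6,0,1],[0,0,0,0,1],[0,0,0,0,1],[0,0,0,0,1]]]'
python3 -m crank '[[[0,0,1.3,0,1],[0,0,0,0,1],[0,0,0,0,1]]]';python3 -m crank '[[[0,0,1,0,1],[0,0,0,0,1],[0,0,0,0,1]]]'
```

```text
time: 58.27
position: [0.5415, -0.2109, 0.0935]
tool_rot: [2.445, 1.97, 0.003]
ft_force: [-0.2, -0.7, -3.1]
grip_width: 0.408
grip_force: 30.0
time: 58.52
position: [0.5408, -0.211, 0.0915]
tool_rot: [2.446, 1.97, 0.002]
ft_force: [-0.4, -0.3, -3.1]
grip_width: 0.405
grip_force: 30.0
time: 58.77
position: [0.5403, -0.2109, 0.0898]
tool_rot: [-2.447, -1.97, -0.0]
ft_force: [0.3, -1.3, -2.8]
grip_width: 0.404
grip_force: 30.0
```

```bash
python3 -m crank '[[[0,0,1.3,0,1],[0,0,0,0,1],[0,0,0,0,1]]]';python3 -m crank '[[[0,0,0.9,0,1],[0,0,0,0,1],[0,0,0,0,1]]]';python3 -m crank '[[[0,0,0.6,0,1],[0,0,0,0,1],[0,0,0,0,1]]]'
```

```text
time: 59.02
position: [0.5403, -0.2109, 0.0883]
tool_rot: [-2.447, -1.97, 0.0]
ft_force: [0.1, 0.0, -2.9]
grip_width: 0.411
grip_force: 30.0
time: 59.27
position: [0.5403, -0.2109, 0.0875]
tool_rot: [-2.447, -1.97, -0.0]
ft_force: [-0.2, 0.1, -2.4]
grip_width: 0.403
grip_force: 30.0
time: 59.52
position: [0.5404, -0.2109, 0.0871]
tool_rot: [2.447, 1.97, 0.0]
ft_force: [-0.7, -0.2, -1.4]
grip_width: 0.406
grip_force: 30.0
```

Touching down. A touch more, then release, rise and swing clear, and compare the top view with the starting image.

```bash
python3 -m crank '[[[0,0,0.5,0,1],[0,0,0,0,1],[0,0,0,0,1]]]'
python3 -m crank '[[[0,0,0,0,-0.4],[0,0,0,0,-0.4],[0,0,0,0,-0.4],[0,0,0,0,-0.4],[0,0,-20,0,-0.4],[0,0,-30,0,-0.4],[0,0,-30,0,-0.4],[0,0,-30,0,-0.4],[20,0,-10,0,-0.4],[38,0,0,0,-0.4]]]'
python3 -m crank '[[[38,0,0,0,-0.4],[38,0,0,0,-0.4],[38,0,0,0,-0.4],[38,0,0,0,-0.4],[38,0,0,0,-0.4],[38,0,0,0,-0.4],[38,0,0,0,-0.4],[38,0,0,0,-0.4],[38,0,0,0,-0.4],[38,0,0,0,-0.4]]]'
python3 -m crank '[[[38,0,0,0,-0.4],[0,0,0,0,-0.4],[0,0,0,0,-0.4]]]'
python3 - <<'E'
from h import *
# compare patches of top view now against the initial one: shift by template match
a=cv2.imread("pics/top0.png");t=shot("top");b=np.ascontiguousarray(t["pixels"][:,:,::-1])
for n,(x,y,r) in dict(bottlecap=(397,253,12),cancap=(474,257,15),carton=(432,280,15),bottlebody=(381,262,10),scale=(257,148,40),tape=(174,178,28),scoop=(385,180,22)).items():
    T=a[y-r:y+r+1,x-r:x+r+1];S=b[max(0,y-r-12):y+r+13,max(0,x-r-12):x+r+13]
    m=cv2.matchTemplate(S,T,cv2.TM_CCOEFF_NORMED);_,v,_,p=cv2.minMaxLoc(m);print(n,round(v,3),np.array(p)-(x-r-max(0,x-r-12),y-r-max(0,y-r-12)))
s=shot("scene");a=cv2.imread("pics/scene0.png");b=np.ascontiguousarray(s["pixels"][:,:,::-1])
for n,(x,y,r) in dict(bottlecap=(153,168,12),cancap=(90,178,14),carton=(125,170,15)).items():
    T=a[y-r:y+r+1,x-r:x+r+1];S=b[y-r-12:y+r+13,x-r-12:x+r+13]
    m=cv2.matchTemplate(S,T,cv2.TM_CCOEFF_NORMED);_,v,_,p=cv2.minMaxLoc(m);print(n,round(v,3),np.array(p)-12)
E
```

```text
time: 59.77
position: [0.5405, -0.2111, 0.087]
tool_rot: [2.447, 1.97, 0.001]
ft_force: [-2.3, 0.2, 3.8]
grip_width: 0.407
grip_force: 30.0
time: 60.6
position: [0.5535, -0.1606, 0.2107]
tool_rot: [2.451, 1.954, 0.005]
ft_force: [0.8, -0.3, 0.8]
grip_width: 0.7
grip_force: 0.0
time: 61.43
position: [0.6339, 0.2191, 0.2064]
tool_rot: [-2.447, -1.971, -0.001]
ft_force: [1.5, -0.9, -0.3]
grip_width: 0.696
grip_force: 0.0
time: 61.68
position: [0.641, 0.2582, 0.2049]
tool_rot: [-2.44, -1.977, 0.002]
ft_force: [0.3, -1.1, -0.5]
grip_width: 0.704
grip_force: 0.0
bottlecap 0.644 [ 0 -1]
cancap 0.98 [1 0]
carton 0.976 [ 1 -1]
bottlebody 0.951 [ 0 -1]
scale 0.999 [0 0]
tape 0.993 [0 0]
scoop 0.999 [0 0]
bottlecap 0.997 [0 0]
cancap 0.991 [-1  0]
carton 0.982 [-1  1]
```

```bash
python3 -c "
from bench import job
print(job.close_job())"
```

```text
the job is handed in; nothing more can be done
None
```

The job is handed in, though no verdict came back: the label roll is on the spindle, and my last camera check puts the bottle, spray can and carton back in the tote within about 2–3 mm of their starting places, with the scale, tape roll and scoop unmoved.

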